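# Load the curing box with half shells

## Task

Load the curing box: take the release pin from its stand and push it down through the small hole in the lid to trip the hidden catch, so that the tray springs out; the pin must be back in its stand at the end. Lay every aluminium half shell, crown up, in a nest of the tray of its own (any nest), shuffling it if need be until it lies fully down on the nest's floor, and then push the tray home until it latches. Do not disturb the coils, the tape roll and the brass bracket.

Things in the scene. Friction and masses are not known exactly. Their poses are not given: they have to be found in the camera images.
- curing_box: low grey sheet-metal box with an open front, fixed to the bench: 110 mm deep (x), 208 mm wide (y), 44 mm high. Origin at the centre of its underside; x points from its front to its back, y to its left, z up. Its tray slides out of the front (-x). The round access hole is at the rear right of its lid
- access_hole (a point): centre of the round 12 mm hole, at the top face of the box's 4 mm lid. Under it lies, hidden, the pad of a spring latch (18 mm across), its top 20 mm below the lid's top face. It must go down 9 to 12 mm (12 is its stop), so bring the pin's tip 29 to 32 mm below the lid's top face; this takes about 5 N. The tray then springs out at once; the pin does not obstruct it
- tray (a joint): how far the tray is out of the box, in m: 0 latched home, 0.060 fully out. A spring pushes it out with 5 N (home) to 3.5 N (out) and the latch holds it at 0. To close: push its front panel straight in, against up to about 12 N, to about -0.003 (its stop is at -0.005), where the latch snaps over; then let go
- tray_front (a point): middle of the outer face of the tray's flat front panel (206 mm wide, 37 mm high, lower edge 4 mm and upper edge 41 mm above the bench), 22.5 mm above the bench; x points into the box (the way to push), z up. Moves with the tray
- nest_1 (a point): centre of the floor of nest 1 of 4 (from the right, 48 mm apart along y), a straight-walled pocket in the tray, 49 mm along x, 39 mm along y, 5 mm deep; floor 13 mm above the bench; axes as the box's. Reached only with the tray out (then 31.5 mm in front of the box's front edge). The front panel stands 28.5 mm in front of this point, rising 23 mm above the tray's top
- nest_2 (a point): centre of the floor of nest 2 of 4 (from the right, 48 mm apart along y), a straight-walled pocket in the tray, 49 mm along x, 39 mm along y, 5 mm deep; floor 13 mm above the bench; axes as the box's. Reached only with the tray out (then 31.5 mm in front of the box's front edge). The front panel stands 28.5 mm in front of this point, rising 23 mm above the tray's top
- nest_3 (a point): centre of the floor of nest 3 of 4 (from the right, 48 mm apart along y), a straight-walled pocket in the tray, 49 mm along x, 39 mm along y, 5 mm deep; floor 13 mm above the bench; axes as the box's. Reached only with the tray out (then 31.5 mm in front of the box's front edge). The front panel stands 28.5 mm in front of this point, rising 23 mm above the tray's top
- nest_4 (a point): centre of the floor of nest 4 of 4 (from the right, 48 mm apart along y), a straight-walled pocket in the tray, 49 mm along x, 39 mm along y, 5 mm deep; floor 13 mm above the bench; axes as the box's. Reached only with the tray out (then 31.5 mm in front of the box's front edge). The front panel stands 28.5 mm in front of this point, rising 23 mm above the tray's top
- pin_grip (a point): centre of the square black handle (15x15 mm, 42 mm high) of the release pin; z along the pin, up; x and y square to the handle's flats. Below it are a round 24 mm collar, 5 mm thick, and a steel shank 7 mm thick, 50 mm long. This point is 76 mm above the tip and 26 mm above the collar's underside. 60 g. Stands upright in its stand at the start, collar on the stand's top
- pin_tip (a point): tip of the release pin (lowest point of the shank); z along the pin, up
- stand_mouth (a point): centre of the mouth of the hole in the pin's stand, on the stand's top face. The stand is a fixed wooden block, 56x56 mm, 53 mm high, with an upright hole of 11 mm right through it
- shell_1_mid (a point): pressed aluminium half shell, an arched cover with side flanges: 46 mm long (x), 36 mm wide over the flanges (y), 13 mm high (z up). The flanges are 2 mm high; the flat-sided crown between them is 26 mm wide and can be pinched across y. The point is at its centre, half-way up (6.5 mm above its underside). 22 g. Stands crown up on the bench; may be absent
- shell_2_mid (a point): pressed aluminium half shell, an arched cover with side flanges: 46 mm long (x), 36 mm wide over the flanges (y), 13 mm high (z up). The flanges are 2 mm high; the flat-sided crown between them is 26 mm wide and can be pinched across y. The point is at its centre, half-way up (6.5 mm above its underside). 22 g. Stands crown up on the bench; may be absent
- shell_3_mid (a point): pressed aluminium half shell, an arched cover with side flanges: 46 mm long (x), 36 mm wide over the flanges (y), 13 mm high (z up). The flanges are 2 mm high; the flat-sided crown between them is 26 mm wide and can be pinched across y. The point is at its centre, half-way up (6.5 mm above its underside). 22 g. Stands crown up on the bench; may be absent
- shell_4_mid (a point): pressed aluminium half shell, an arched cover with side flanges: 46 mm long (x), 36 mm wide over the flanges (y), 13 mm high (z up). The flanges are 2 mm high; the flat-sided crown between them is 26 mm wide and can be pinched across y. The point is at its centre, half-way up (6.5 mm above its underside). 22 g. Stands crown up on the bench; may be absent
- tape_roll: roll of tape lying on the bench, 64 mm across, 18 mm high; bystander, origin at its underside
- coil_a: wound copper coil on a white square-flanged bobbin, 41x44 mm, 53 mm high, behind the box; bystander, origin at its underside
- coil_b: second such coil, 40x46 mm, 53 mm high; bystander, origin at its underside
- bracket: brass Z bracket, 72x44x17 mm, lying on the bench to the right; bystander, origin at its underside
Not all that is in view belongs to the job. What is shaped like the part that bears shell_3_mid but black, brown or turquoise is not meant.

How it is judged (in metres and radians):
On the way, in this order (a step that is already met when the one before it is completed fails the run):
1. the pin's tip is down in the access hole (horizontal distance between pin_tip and access_hole below 0.007 m and z of pin_tip in the frame of access_hole below -0.01 m).
2. the tray has sprung out (value of joint tray above 0.05 m), for 0.2 s.
3. every half shell lies fully down in a nest of the tray while the tray is out (value of joint tray above 0.05 m and ((horizontal distance between shell_1_mid and nest_1 below 0.004 m and z of shell_1_mid in the frame of nest_1 below 0.009 m and angle between shell_1_mid's own z axis and vertical below 0.07 rad) or (horizontal distance between shell_1_mid and nest_2 below 0.004 m and z of shell_1_mid in the frame of nest_2 below 0.009 m and angle between shell_1_mid's own z axis and vertical below 0.07 rad) or (horizontal distance between shell_1_mid and nest_3 below 0.004 m and z of shell_1_mid in the frame of nest_3 below 0.009 m and angle between shell_1_mid's own z axis and vertical below 0.07 rad) or (horizontal distance between shell_1_mid and nest_4 below 0.004 m and z of shell_1_mid in the frame of nest_4 below 0.009 m and angle between shell_1_mid's own z axis and vertical below 0.07 rad)) and ((horizontal distance between shell_2_mid and nest_1 below 0.004 m and z of shell_2_mid in the frame of nest_1 below 0.009 m and angle between shell_2_mid's own z axis and vertical below 0.07 rad) or (horizontal distance between shell_2_mid and nest_2 below 0.004 m and z of shell_2_mid in the frame of nest_2 below 0.009 m and angle between shell_2_mid's own z axis and vertical below 0.07 rad) or (horizontal distance between shell_2_mid and nest_3 below 0.004 m and z of shell_2_mid in the frame of nest_3 below 0.009 m and angle between shell_2_mid's own z axis and vertical below 0.07 rad) or (horizontal distance between shell_2_mid and nest_4 below 0.004 m and z of shell_2_mid in the frame of nest_4 below 0.009 m and angle between shell_2_mid's own z axis and vertical below 0.07 rad)) and ((horizontal distance between shell_3_mid and nest_1 below 0.004 m and z of shell_3_mid in the frame of nest_1 below 0.009 m and angle between shell_3_mid's own z axis and vertical below 0.07 rad) or (horizontal distance between shell_3_mid and nest_2 below 0.004 m and z of shell_3_mid in the frame of nest_2 below 0.009 m and angle between shell_3_mid's own z axis and vertical below 0.07 rad) or (horizontal distance between shell_3_mid and nest_3 below 0.004 m and z of shell_3_mid in the frame of nest_3 below 0.009 m and angle between shell_3_mid's own z axis and vertical below 0.07 rad) or (horizontal distance between shell_3_mid and nest_4 below 0.004 m and z of shell_3_mid in the frame of nest_4 below 0.009 m and angle between shell_3_mid's own z axis and vertical below 0.07 rad)) and ((horizontal distance between shell_4_mid and nest_1 below 0.004 m and z of shell_4_mid in the frame of nest_1 below 0.009 m and angle between shell_4_mid's own z axis and vertical below 0.07 rad) or (horizontal distance between shell_4_mid and nest_2 below 0.004 m and z of shell_4_mid in the frame of nest_2 below 0.009 m and angle between shell_4_mid's own z axis and vertical below 0.07 rad) or (horizontal distance between shell_4_mid and nest_3 below 0.004 m and z of shell_4_mid in the frame of nest_3 below 0.009 m and angle between shell_4_mid's own z axis and vertical below 0.07 rad) or (horizontal distance between shell_4_mid and nest_4 below 0.004 m and z of shell_4_mid in the frame of nest_4 below 0.009 m and angle between shell_4_mid's own z axis and vertical below 0.07 rad))), for 0.2 s.
At the end, for the whole second after the job is handed in: every shell present lies in a nest, within 4 mm of its centre, under 2.5 mm above its floor, tilted under 4 degrees; the tray is latched home (joint under 4 mm, at rest); the release pin stands at rest in its stand, tip at least 46 mm below the stand's top, within 0.1 rad of upright (((horizontal distance between shell_1_mid and nest_1 below 0.004 m and z of shell_1_mid in the frame of nest_1 below 0.009 m and angle between shell_1_mid's own z axis and vertical below 0.07 rad) or (horizontal distance between shell_1_mid and nest_2 below 0.004 m and z of shell_1_mid in the frame of nest_2 below 0.009 m and angle between shell_1_mid's own z axis and vertical below 0.07 rad) or (horizontal distance between shell_1_mid and nest_3 below 0.004 m and z of shell_1_mid in the frame of nest_3 below 0.009 m and angle between shell_1_mid's own z axis and vertical below 0.07 rad) or (horizontal distance between shell_1_mid and nest_4 below 0.004 m and z of shell_1_mid in the frame of nest_4 below 0.009 m and angle between shell_1_mid's own z axis and vertical below 0.07 rad)) and ((horizontal distance between shell_2_mid and nest_1 below 0.004 m and z of shell_2_mid in the frame of nest_1 below 0.009 m and angle between shell_2_mid's own z axis and vertical below 0.07 rad) or (horizontal distance between shell_2_mid and nest_2 below 0.004 m and z of shell_2_mid in the frame of nest_2 below 0.009 m and angle between shell_2_mid's own z axis and vertical below 0.07 rad) or (horizontal distance between shell_2_mid and nest_3 below 0.004 m and z of shell_2_mid in the frame of nest_3 below 0.009 m and angle between shell_2_mid's own z axis and vertical below 0.07 rad) or (horizontal distance between shell_2_mid and nest_4 below 0.004 m and z of shell_2_mid in the frame of nest_4 below 0.009 m and angle between shell_2_mid's own z axis and vertical below 0.07 rad)) and ((horizontal distance between shell_3_mid and nest_1 below 0.004 m and z of shell_3_mid in the frame of nest_1 below 0.009 m and angle between shell_3_mid's own z axis and vertical below 0.07 rad) or (horizontal distance between shell_3_mid and nest_2 below 0.004 m and z of shell_3_mid in the frame of nest_2 below 0.009 m and angle between shell_3_mid's own z axis and vertical below 0.07 rad) or (horizontal distance between shell_3_mid and nest_3 below 0.004 m and z of shell_3_mid in the frame of nest_3 below 0.009 m and angle between shell_3_mid's own z axis and vertical below 0.07 rad) or (horizontal distance between shell_3_mid and nest_4 below 0.004 m and z of shell_3_mid in the frame of nest_4 below 0.009 m and angle between shell_3_mid's own z axis and vertical below 0.07 rad)) and ((horizontal distance between shell_4_mid and nest_1 below 0.004 m and z of shell_4_mid in the frame of nest_1 below 0.009 m and angle between shell_4_mid's own z axis and vertical below 0.07 rad) or (horizontal distance between shell_4_mid and nest_2 below 0.004 m and z of shell_4_mid in the frame of nest_2 below 0.009 m and angle between shell_4_mid's own z axis and vertical below 0.07 rad) or (horizontal distance between shell_4_mid and nest_3 below 0.004 m and z of shell_4_mid in the frame of nest_3 below 0.009 m and angle between shell_4_mid's own z axis and vertical below 0.07 rad) or (horizontal distance between shell_4_mid and nest_4 below 0.004 m and z of shell_4_mid in the frame of nest_4 below 0.009 m and angle between shell_4_mid's own z axis and vertical below 0.07 rad)) and value of joint tray below 0.004 m and velocity of joint tray below 0.01 m/s and horizontal distance between pin_tip and stand_mouth below 0.005 m and z of pin_tip in the frame of stand_mouth below -0.046 m and angle between pin_tip's own z axis and vertical below 0.1 rad and linear speed of release_pin below 0.02 m/s); the robot touches nothing.
It fails at once if a bystander (coil, tape roll or bracket) is moved more than 3 cm (distance of any of tape_roll, coil_a, coil_b, bracket from where it was at the start of the episode above 0.03 m).
Of shell_1, shell_2, shell_3, shell_4 only 3 to 4 are there at a start; the rules pass over those that are not, and their reading is None.
At some moment in a run one of shell_1, shell_2, shell_3, shell_4 may be knocked a few centimetres aside while the robot is not near it.
It also fails if it takes over 210 s, if anything falls off the work surface, if the arm or the gripper's body presses on something with over 40 N, if the wrist force passes 120 N, or if a joint passes its speed limit or range.

## Robot

A 6-joint arm with a two-finger parallel gripper is mounted at the origin on a cart in front of the work surface, level with it; the furniture and walls round the work are solid. World frame = base frame: x ahead of the robot, y to its left, z up, the work surface at z = 0. Lengths are in mm, angles in rad, forces in N, time in s.
With the tool pointing down it reaches from about 325 to 900 mm from the base axis. Payload 6.1 kg.
Tool frame: the origin (TCP) lies at the very end of the fingers, on their centre line; the grasp point (between the pads) lies arm.tcp_to_grasp behind it (arm.tcp_to_grasp is the distance from the TCP to the grasp point, in mm); z points along the fingers, y is the direction in which the jaws open and shut (so a half turn about z gives the same grasp; the last joint's range is limited). The gripper opens to 87 mm and grips with 3 to 60 N. Pads are 19 mm wide; open, the fingers measure 117 mm over their backs; the gripper's body (75 mm by 190 mm) begins 51 mm behind the grasp point.
Start: joints at [-1.386, 0.22, 1.526, -0, 1.395, -0.126], TCP at [191.131, -595.05, 222.538] pointing down, gripper open.
Joint ranges: [-2.98, 2.98], [-0.91, 2.08], [0.09, 2.57], [-1.24, 4.39], [0.2, 2.65], [-2.68, 2.68]. Speed limits (rad/s): [2.57, 2.57, 3.01, 3.14, 3.14, 3.14].

## Interface

Orientations are given as [roll, pitch, yaw] about the fixed x, y, z axes, in that order (R = Rz(yaw) Ry(pitch) Rx(roll)).
In Python, from bench import arm gives the robot as it stands.
- The arm moves only by the tool apply_moves, never from a script. Its argument "series" is text: rows parted by semicolons, each of 6 numbers parted by spaces: the shift along the world's x, y, z in mm, then the turn, a rotation vector about the world's x, y, z in rad. In form: x y z wx wy wz; .... A call has 1 to 10 rows; each row shifts and turns the pose as measured when the row begins; what a row does not reach is not made up. A row lasts 1/8 s, in which the tool goes at most 62.5 mm and 10.7 degrees, less where a joint would pass 70% of its speed; a pose out of reach is approached as far as the arm can. A call is refused whole if a number of a shift passes 62.5 or a number of a turn 0.188, either way. A call with a gripper value outside its range is refused whole. "fingers" is the gripper command: -1 is fully open, 1 is shut, values between are in proportion, set as the call begins (left out, the last holds). The fingers move at their own pace and stop on an object; the grip force is fixed at half the most. Time passes only in rows, so rows that do not move let the fingers close. It gives the time, the measured TCP pose, the force and the opening at its end, in the units of the state.
- arm.state(): the state, without advancing time (a new reading comes with each control period).
- arm.capture(name): name is "side" or "top" or "wrist"; returns a dict with "img" (420x560x3 uint8, red, green, blue), "K" (3x3 intrinsics, pixels), "view" (4x4, takes a point from world to camera coordinates); the wrist camera has in their place "T_tool_cam" (4x4, takes a point from camera to tool coordinates, whose origin is the TCP and whose axes are the flange's). Camera axes: x right, y down, z forward; pixel columns grow to the right and rows downward; lengths in mm; the calibration is good to about 2 mm. A picture is of the moment at which its call begins: read the wrist's pose just before it. There is no depth.
- arm.sign_off(): hands the job in, once; it reports no verdict.
Trained networks look in a picture, given as the dict that the camera call returned (one of the last four; its "shot" number tells which), for a name from the list of things; names that differ only in an ending like _2 or _b are one class to them, and where a whole thing is asked for, a point or a joint stands for the part that bears it (a point fixed in the world has none). Each returns a list of dicts, best first, with "score" (0 to 1); they miss things now and then, are a little off and sometimes report something else, mostly with a low value. They report only what shows in the picture. A call takes as long as a camera call. They do not tell look-alikes from the thing itself.
- arm.find_in(picture, name): "location" ([column, row] in pixels, amid what is visible of it).
The state is a dict: "clock": time; "joint_positions": joint angles; "joint_vel": joint speeds; "effort": joint torques, N m; "tcp_pos": TCP position; "tcp_rot": TCP orientation; "contact_force": force on the tool from outside, world axes, zero at the start; "torque": the same for the moment, N m; "gripper_width": finger opening in mm.
Only numpy, scipy, OpenCV 4.12 (cv2) and the standard library are available. Lean on these libraries where they do the work, as an engineer would, in place of code of your own. Each camera call takes 0.05 s, during which the arm holds its last target.

## Working session

There is one attempt and no reset: what is moved stays moved. The work goes in short steps, Python scripts to look and compute and a tool call to move; the robot and the scene stay as the last step left them, time stands still between calls to the robot, and variables do not carry over. Pictures are saved under pics/ and viewed, and the job is handed in when it is done.

Besides the shell and the picture viewer there is one more tool, called after ">>>" as name(argument=value, ...) on one line, values as JSON. apply_moves: Moves the arm, as the interface text tells. Its arguments: {"type":"object","properties":{"series":{"type":"string"},"fingers":{"type":"number"}},"required":["series"]}

```bash
mkdir -p pics; ls; cat > h.py <<'E'
import numpy as np, cv2
from bench import arm
def save(c,name,crop=None,scale=1):
    im=c['img'][:,:,::-1]
    if crop: x0,y0,x1,y1=crop; im=im[y0:y1,x0:x1]
    if scale!=1: im=cv2.resize(im,None,fx=scale,fy=scale,interpolation=cv2.INTER_CUBIC)
    cv2.imwrite('pics/'+name,im)
def ray(c,px,st=None):
    K=np.array(c['K']); d=np.linalg.inv(K)@np.array([px[0],px[1],1.])
    if 'view' in c and c['view'] is not None:
        V=np.array(c['view']); R=V[:3,:3];t=V[:3,3]; return -R.T@t, R.T@d
    T=np.array(c['T_tool_cam']); R=T[:3,:3]; t=T[:3,3]
    W=toolT(st); return W[:3,:3]@t+W[:3,3], W[:3,:3]@R@d
def toolT(st):
    from scipy.spatial.transform import Rotation as Ro
    W=np.eye(4); W[:3,:3]=Ro.from_euler('xyz',st['tcp_rot']).as_matrix(); W[:3,3]=st['tcp_pos']; return W
def atz(c,px,z,st=None):
    o,d=ray(c,px,st); return o+d*(z-o[2])/d[2]
def proj(c,p,st=None):
    if 'view' in c and c['view'] is not None: q=np.array(c['view'])@np.append(p,1.)
    else: q=np.linalg.inv(toolT(st)@np.array(c['T_tool_cam']))@np.append(p,1.)
    u=np.array(c['K'])@q[:3]; return u[:2]/u[2]
E
python3 - <<'E'
from h import *
np.set_printoptions(precision=2,suppress=True)
s=arm.state(); print(s); print(arm.tcp_to_grasp)
for n in ['top','side','wrist']:
    c=arm.capture(n); save(c,n+'0.png'); print(n,c['K'],c.get('view'),c.get('T_tool_cam'))
E
```

```text
pics
{'clock': 0.0, 'joint_positions': array([-1.39,  0.22,  1.53,  0.  ,  1.39, -0.13]), 'joint_vel': array([ 0., -0., -0.,  0.,  0., -0.]), 'effort': array([  0.  , -49.46, -38.74,   0.07,   0.06,  -0.  ]), 'tcp_pos': array([ 191.02, -594.44,  221.46]), 'tcp_rot': array([-3.14, -0.  ,  0.31]), 'contact_force': array([-0.53,  0.76, -0.01]), 'torque': array([0.04, 0.02, 0.03]), 'gripper_width': 86.68877638272451}
18.700000000000003
top [[458.81   0.   286.45]
 [  0.   458.81 211.  ]
 [  0.     0.     1.  ]] [[  -0.01   -1.     -0.02  -31.81]
 [  -1.      0.01   -0.07  576.3 ]
 [   0.07    0.02   -1.   1204.79]
 [   0.      0.      0.      1.  ]] None
side [[520.82   0.   279.55]
 [  0.   520.82 211.55]
 [  0.     0.     1.  ]] [[   0.98   -0.17   -0.02 -552.21]
 [  -0.13   -0.65   -0.75   99.9 ]
 [   0.11    0.74   -0.66 1239.36]
 [   0.      0.      0.      1.  ]] None
wrist [[318.4    0.   275.56]
 [  0.   318.4  212.21]
 [  0.     0.     1.  ]] None [[   0.     -0.96   -0.28   76.29]
 [   1.      0.     -0.     -0.58]
 [   0.     -0.28    0.96 -163.15]
 [   0.      0.      0.      1.  ]]
```

View pics/top0.png

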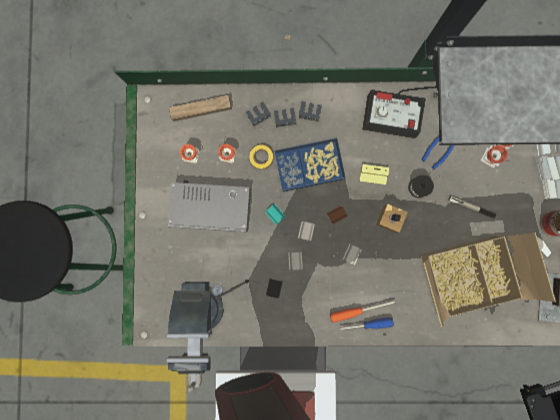

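View pics/side0.png

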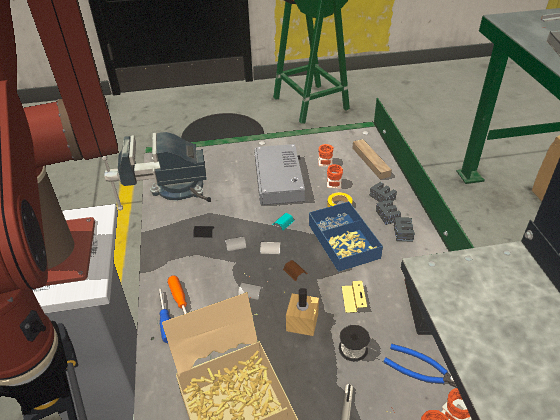

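```bash
python3 - <<'E'
from h import *
np.set_printoptions(precision=1,suppress=True)
zs={'shell_1_mid':6.5,'pin_grip':79,'curing_box':22,'stand_mouth':53,'access_hole':44,'tape_roll':9,'coil_a':26,'bracket':8,'tray_front':22}
for n in ['top','side']:
    c=arm.capture(n)
    for k,z in zs.items():
        try:
            for d in arm.find_in(c,k)[:8]: print(n,k,round(d['score'],2),np.array(d['location']),atz(c,d['location'],z))
        except Exception as e: print(k,e)
    save(c,n+'_z.png',(150,80,430,290) if n=='top' else (100,80,460,350),2.2)
E
```

```text
top shell_1_mid 0.45 [212.  205.4] [593.3 166.4   6.5]
top shell_1_mid 0.29 [393.6 218.1] [ 556.1 -322.     6.5]
top pin_grip 0.52 [394.8 217.7] [ 553.5 -309.3   79. ]
top pin_grip 0.32 [205.2 204.3] [590.5 170.7  79. ]
top curing_box 0.84 [211.9 206.5] [589.1 163.8  22. ]
top stand_mouth 0.64 [389.7 220. ] [ 549.  -301.8   53. ]
top access_hole 0.84 [208.6 206.2] [588.3 168.6  44. ]
top tape_roll 0.61 [266.4 158.1] [720.8  18.8   9. ]
top coil_a 0.71 [208.5 207.3] [586.8 172.2  26. ]
top coil_a 0.55 [226.1 152.4] [734.  125.8  26. ]
top coil_a 0.55 [186.2 153.3] [732.4 233.1  26. ]
top bracket 0.72 [373.6 168.7] [ 689.8 -270.6    8. ]
top bracket 0.28 [194.9 227.5] [533.8 211.9   8. ]
top tray_front 0.68 [211.7 207.4] [586.7 164.4  22. ]
top tray_front 0.47 [208.  227.8] [532.4 173.9  22. ]
side shell_1_mid 0.28 [304.7 302.4] [ 568.6 -265.5    6.5]
side pin_grip 0.58 [302.8 299. ] [ 554.  -313.6   79. ]
side curing_box 0.65 [277. 176.] [582.1 159.8  22. ]
side stand_mouth 0.63 [299.9 315.4] [ 544.6 -331.8   53. ]
side access_hole 0.69 [277.8 174.4] [581.1 137.8  44. ]
side tape_roll 0.59 [337.5 199.2] [721.8  47.4   9. ]
side coil_a 0.85 [324.2 156.8] [726.4 215.3  26. ]
side coil_a 0.73 [331.1 175.8] [723.9 126.1  26. ]
side coil_a 0.42 [278.9 174.3] [587.7 161.1  26. ]
side bracket 0.82 [356.4 294.9] [ 680.8 -267.9    8. ]
side tray_front 0.73 [256.8 176.9] [527.9 167.   22. ]
```

View pics/top_z.png

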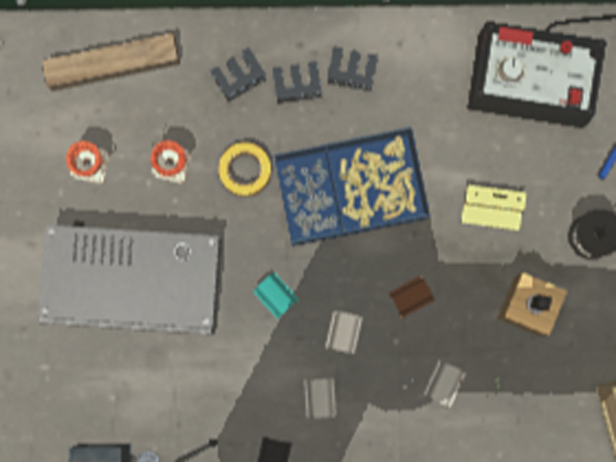

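View pics/side_z.png

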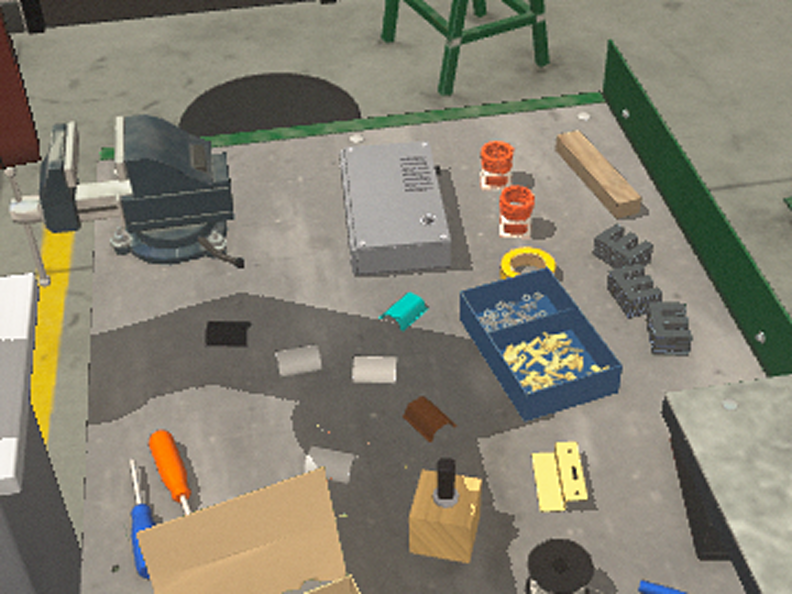

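View pics/wrist0.png

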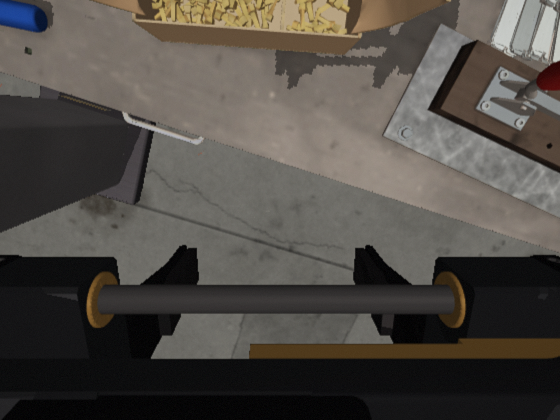

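Silver shells are at top px (306,231), (295,261) and (352,254). Three look-alikes are excluded: turquoise (275,214), brown (337,214) and black (274,288). The pin stands in its block at (394,217), and the box is at (210,206) with its hole at about (233,195). I'll go to the pin and use the wrist camera on the way.

>>> apply_moves(series="45 40 10 0 0 -0.05;45 40 10 0 0 -0.05;45 40 10 0 0 -0.05;45 40 10 0 0 -0.05;45 40 10 0 0 -0.05;45 40 10 0 0 -0.05;20 10 0 0 0 0;0 0 0 0 0 0")

```text
clock: 2.15
tcp_pos: [487.3, -336.8, 284.8]
tcp_rot: [3.14, -0.003, -0.002]
contact_force: [0.5, -0.1, 0.1]
gripper_width: 86.8
```

```bash
python3 - <<'E'
from h import *
np.set_printoptions(precision=3,suppress=True)
s=arm.state(); c=arm.capture('wrist'); save(c,'w1.png'); print(s['clock'],s['tcp_pos'],s['tcp_rot'],s['contact_force'],s['joint_positions'])
for k,z in {'pin_grip':79,'stand_mouth':53,'shell_1_mid':6.5}.items():
    for d in arm.find_in(c,k)[:6]: print(k,d,atz(c,d['location'],z,s))
E
```

```text
2.15 [ 487.285 -336.849  284.849] [ 3.14  -0.003 -0.002] [ 0.483 -0.145  0.064] [-0.739  0.106  1.539  0.001  1.493  0.834]
pin_grip {'location': [249.2, 130.5], 'score': 0.75} [ 551.478 -307.113   79.   ]
stand_mouth {'location': [248.5, 120.6], 'score': 0.78} [ 562.116 -304.485   53.   ]
```

View pics/w1.png

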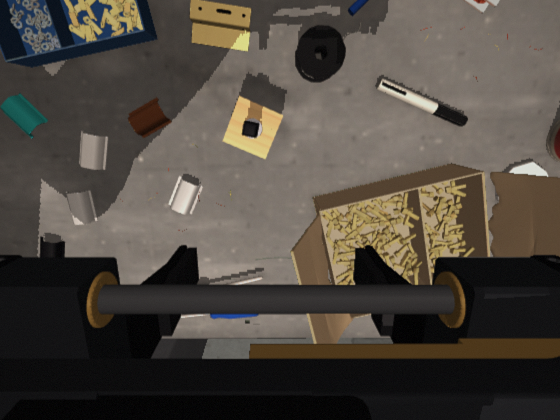

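```bash
python3 - <<'E'
from h import *
np.set_printoptions(precision=3,suppress=True)
s=arm.state(); c=arm.capture('wrist'); save(c,'w1c.png',(200,90,300,165),8); save(c,'w1d.png',(0,80,230,255),3.4); 
c=arm.capture('top'); save(c,'t1d.png',(440,130,560,260),5); 
E
```

```text
(no output)
```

View pics/w1c.png

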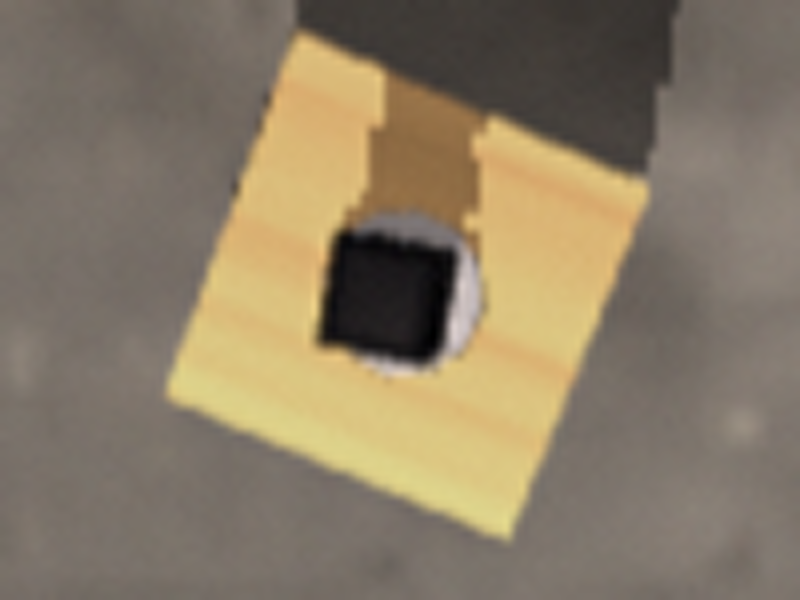

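View pics/w1d.png

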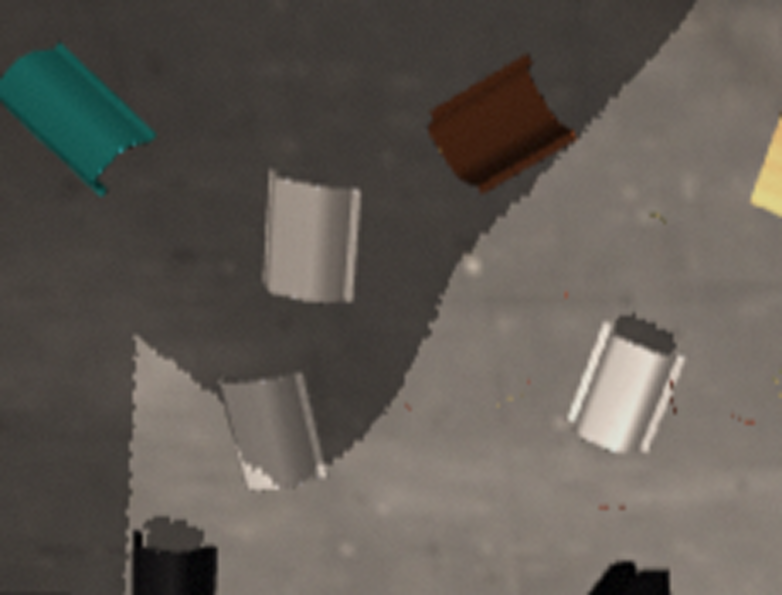

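View pics/t1d.png

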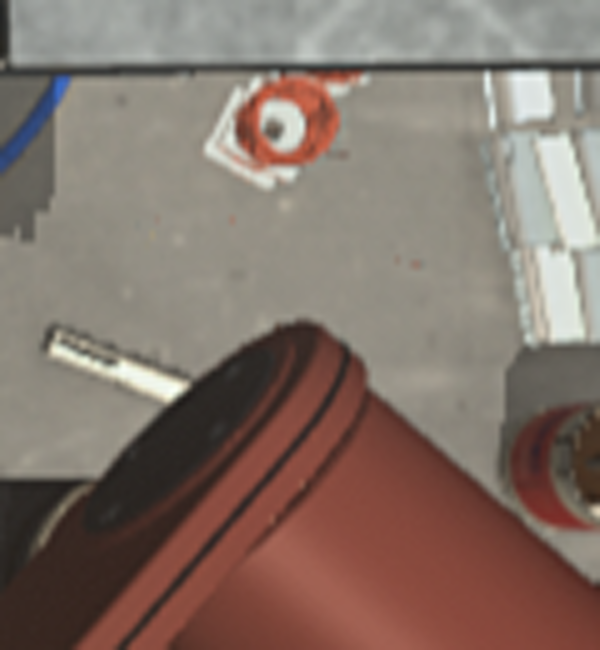

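```bash
python3 - <<'E'
from h import *
np.set_printoptions(precision=2,suppress=True)
s=arm.state(); c=arm.capture('wrist')
def m(pts,z):
    P=[atz(c,(200+x/8,90+y/8),z,s)[:2] for x,y in pts]; P=np.array(P); print(P,P.mean(0)); 
    for i in range(4):
        e=P[(i+1)%4]-P[i]; print(np.linalg.norm(e),np.arctan2(e[1],e[0]))
m([(340,232),(455,245),(440,360),(320,345)],100)
m([(298,30),(650,185),(512,540),(168,398)],53)
m([(405,213),(485,295),(400,375),(330,295)],58)
E
```

```text
[[ 561.75 -304.58]
 [ 560.02 -319.62]
 [ 545.34 -317.3 ]
 [ 547.37 -301.42]] [ 553.62 -310.73]
15.13946955083182 -1.6850886411111998
14.857423690651272 2.984775399939375
16.004673849430702 1.4436110399071487
14.71384703707674 -0.2161067219482143
[[ 590.15 -294.79]
 [ 568.28 -346.07]
 [ 516.25 -324.8 ]
 [ 537.89 -273.04]] [ 553.14 -309.67]
55.74542795777223 -1.9739913251667576
56.201912928906864 2.753427373091922
56.099299356575656 1.174781662067099
56.600513979049495 -0.3944981152416422
[[ 564.47 -310.05]
 [ 552.79 -321.56]
 [ 541.33 -308.66]
 [ 552.92 -298.63]] [ 552.88 -309.72]
16.40279870722099 -2.363734636456924
17.25038030305817 2.2969623595227726
15.325282817477502 0.7132564274593398
16.239454889007497 -0.7795030675105381
```

>>> apply_moves(series="33 13 -40 0 0 -0.08;33 13 -40 0 0 -0.07;0 0 -30 0 0 0;0 0 0 0 0 0")

```text
clock: 3.0
tcp_pos: [550.7, -315.9, 173.2]
tcp_rot: [3.138, -0.005, -0.168]
contact_force: [0.6, 0.3, 0.5]
gripper_width: 86.8
```

```bash
python3 - <<'E'
from h import *
np.set_printoptions(precision=3,suppress=True)
s=arm.state(); c=arm.capture('wrist'); save(c,'w2.png'); print(s['clock'],s['tcp_pos'],s['tcp_rot'])
print(proj(c,[553.3,-310,100],s),proj(c,[553.3,-310,58],s))
E
```

```text
3.0 [ 550.729 -315.901  173.196] [ 3.138 -0.005 -0.168]
[267.391 219.031] [268.375 205.212]
```

View pics/w2.png

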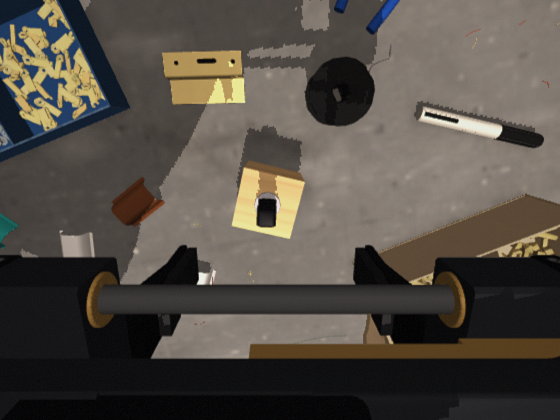

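>>> apply_moves(series="3 6 -20 0 0 0;0 0 -30 0 0 0;0 0 -30 0 0 0;0 0 -15 0 0 0;0 0 0 0 0 0")

```text
clock: 3.68
tcp_pos: [557.1, -313.4, 83.2]
tcp_rot: [3.132, -0.018, -0.171]
contact_force: [0.5, -0.3, -0.5]
gripper_width: 87.2
```

>>> apply_moves(series="-4 3.5 -15 0.01 0.018 0;0 0 -5 0 0 0;0 0 0 0 0 0")

```text
clock: 4.05
tcp_pos: [554.4, -310.8, 64.8]
tcp_rot: [3.137, -0.001, -0.172]
contact_force: [0.2, -0.4, 0.6]
gripper_width: 86.9
```

>>> apply_moves(series="-1 0.8 -1 0 0 0;0 0 0 0 0 0;0 0 0 0 0 0;0 0 0 0 0 0;0 0 0 0 0 0", fingers=1)

```text
clock: 4.68
tcp_pos: [554.2, -310.6, 65.3]
tcp_rot: [3.136, -0.004, -0.171]
contact_force: [-0.2, -0.7, 1.3]
gripper_width: 44.6
```

>>> apply_moves(series="0 0 0 0 0 0;0 0 0 0 0 0;0 0 0 0 0 0;0 0 0 0 0 0;0 0 0 0 0 0")

```text
clock: 5.3
tcp_pos: [554.2, -310.5, 65.3]
tcp_rot: [3.136, -0.003, -0.171]
contact_force: [0.0, 0.2, 0.7]
gripper_width: 14.5
```

>>> apply_moves(series="0 0 30 0 0 0;0 0 45 0 0 0;0 0 45 0 0 0;0 0 30 0 0 0;0 0 0 0 0 0")

```text
clock: 5.92
tcp_pos: [553.0, -309.4, 217.6]
tcp_rot: [3.137, -0.002, -0.172]
contact_force: [-0.1, 0.0, -1.0]
gripper_width: 14.8
```

```bash
python3 - <<'E'
from h import *
np.set_printoptions(precision=3,suppress=True)
s=arm.state(); print(s['clock'],s['tcp_pos'],s['tcp_rot'])
c=arm.capture('top'); save(c,'t2.png',(160,170,260,240),8)
c2=arm.capture('side'); save(c2,'s2.png',(250,135,320,210),8)
E
```

```text
5.925 [ 553.039 -309.369  217.551] [ 3.137 -0.002 -0.172]
```

View pics/t2.png

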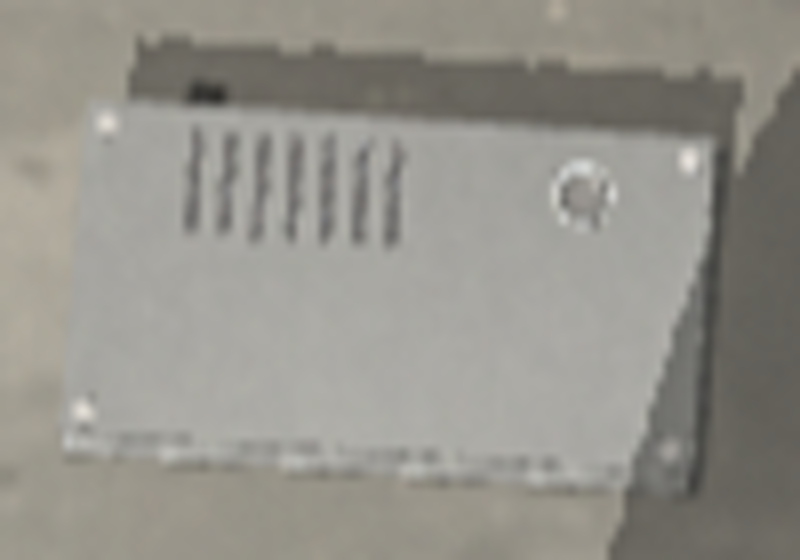

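View pics/s2.png

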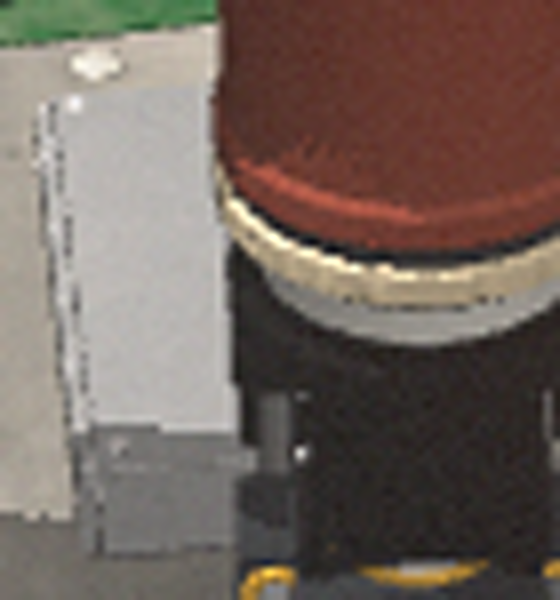

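```bash
python3 - <<'E'
from h import *
np.set_printoptions(precision=2,suppress=True)
c=arm.capture('top')
f=lambda x,y,z=44: atz(c,(160+x/8,170+y/8),z)
print('hole',f(584,195))
P=np.array([f(88,103),f(717,135),f(690,465),f(65,432)])[:,:2]; print(P,P.mean(0))
for i in range(4):
    e=P[(i+1)%4]-P[i]; print(np.linalg.norm(e),np.arctan2(e[1],e[0]))
E
```

```text
hole [618.99 104.57  44.  ]
[[650.51 268.24]
 [638.47  60.91]
 [530.31  69.7 ]
 [542.23 274.54]] [590.38 168.35]
207.67602126721798 -1.6287977356786676
108.5225308425377 3.060519467091231
205.18516499950854 1.5126676235903846
108.46753031716533 -0.05811874944856653
```

>>> apply_moves(series="0 40 2 0 0 0.03;0 50 0 0 0 0.03;0 50 0 0 0 0.02;0 50 0 0 0 0.02;0 50 0 0 0 0;0 50 0 0 0 0;0 50 0 0 0 0;0 45 0 0 0 0;0 0 0 0 0 0;0 0 0 0 0 0")

```text
clock: 7.32
tcp_pos: [536.2, 90.3, 188.3]
tcp_rot: [-3.137, 0.043, -0.071]
contact_force: [0.1, -1.4, -0.2]
gripper_width: 15.1
```

```bash
python3 - <<'E'
from h import *
np.set_printoptions(precision=3,suppress=True)
s=arm.state(); c=arm.capture('wrist'); save(c,'w3.png'); print(s['clock'],s['tcp_pos'],s['tcp_rot'],s['contact_force'])
print(proj(c,[619,104.6,44],s))
E
```

```text
7.325 [536.187  90.334 188.329] [-3.137  0.043 -0.071] [ 0.058 -1.36  -0.172]
[254.605 105.314]
```

View pics/w3.png

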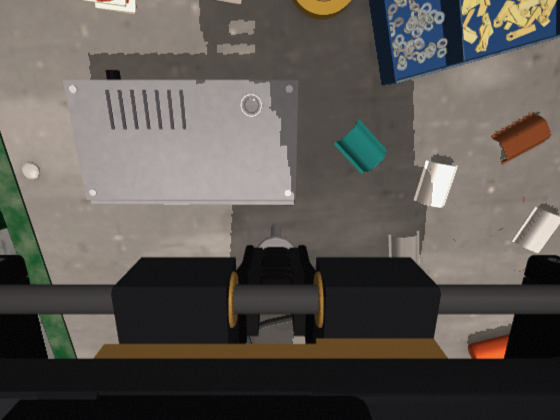

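>>> apply_moves(series="25 8 -10 -0.005 -0.043 0.01;25 8 -20 0 0 0;0 0 -20 0 0 0;0 0 0 0 0 0")

```text
clock: 7.88
tcp_pos: [587.5, 100.4, 135.2]
tcp_rot: [-3.14, 0.001, -0.069]
contact_force: [-0.2, -0.3, -1.2]
gripper_width: 14.8
```

```bash
python3 - <<'E'
from h import *
np.set_printoptions(precision=3,suppress=True)
s=arm.state(); c=arm.capture('wrist'); save(c,'w4.png',(200,100,350,260),4); print(s['clock'],s['tcp_pos'],s['tcp_rot'],s['contact_force'])
print(proj(c,[619,104.6,44],s))
W=toolT(s); tip=W@np.array([0,0,62.3,1]); print('tip',tip[:3],proj(c,tip[:3],s), atz(c,proj(c,tip[:3],s),44,s))
E
```

```text
7.875 [587.485 100.413 135.178] [-3.14   0.001 -0.069] [-0.234 -0.285 -1.243]
[268.287 176.787]
tip [587.42  100.519  72.878] [275.942 225.028] [577.655 101.207  44.   ]
```

View pics/w4.png

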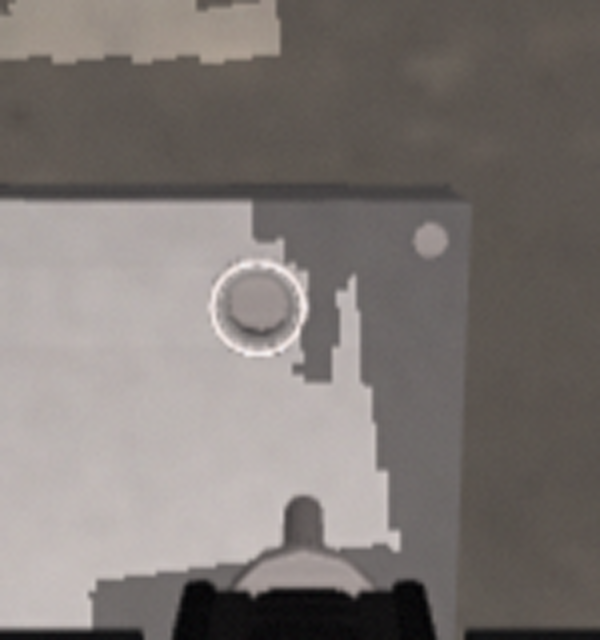

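```bash
python3 - <<'E'
from h import *
np.set_printoptions(precision=3,suppress=True)
s=arm.state(); c=arm.capture('wrist')
print(atz(c,(264.75,176.75),44,s),atz(c,(275.75,228.7),s['tcp_pos'][2]-62.3,s),s['tcp_pos'])
E
```

```text
[620.092 107.549  44.   ] [585.583 100.895  74.236] [588.385 100.448 136.536]
```

>>> apply_moves(series="17 3.5 -5 0 0 0;17 3 -10 0 0 0;0 0 0 0 0 0;0 0 0 0 0 0")

```text
clock: 8.48
tcp_pos: [625.9, 105.4, 128.0]
tcp_rot: [-3.139, -0.01, -0.071]
contact_force: [0.5, -0.3, -0.4]
gripper_width: 14.5
```

```bash
python3 - <<'E'
from h import *
np.set_printoptions(precision=3,suppress=True)
s=arm.state(); c=arm.capture('wrist'); save(c,'w5.png',(220,150,330,250),6); print(s['clock'],s['tcp_pos'],s['tcp_rot'],s['contact_force'])
print(proj(c,[620.1,107.5,44],s))
E
```

```text
8.475 [625.905 105.361 127.998] [-3.139 -0.01  -0.071] [ 0.488 -0.262 -0.374]
[274.094 224.424]
```

View pics/w5.png

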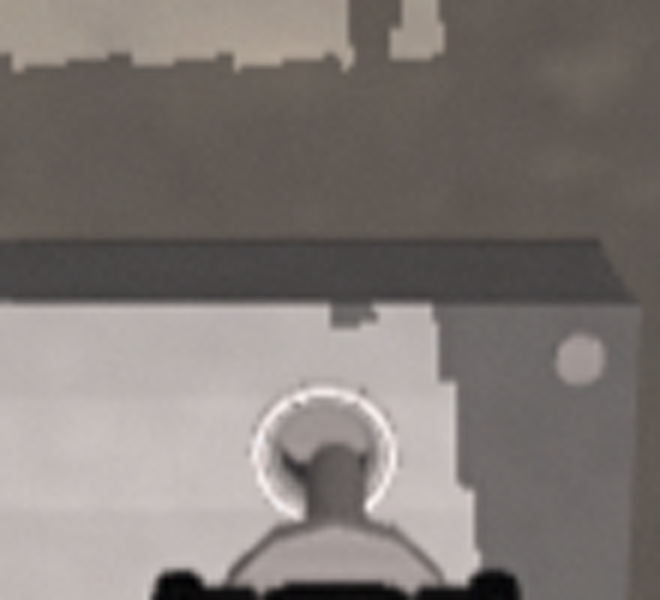

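```bash
python3 - <<'E'
from h import *
np.set_printoptions(precision=3,suppress=True)
s=arm.state(); c=arm.capture('wrist')
print(atz(c,(274.2,226),44,s),atz(c,(276.3,228.5),s['tcp_pos'][2]-62.3,s),s['tcp_pos'],s['tcp_rot'])
E
```

```text
[618.715 107.492  44.   ] [623.767 105.395  65.692] [625.869 105.348 127.992] [-3.139 -0.01  -0.071]
```

>>> apply_moves(series="-4.4 2.1 -5 0 0.01 0;0 0 -7 0 0 0;0 0 0 0 0 0")

```text
clock: 8.95
tcp_pos: [620.2, 107.7, 115.5]
tcp_rot: [-3.14, 0.001, -0.071]
contact_force: [-0.0, -0.4, -0.4]
gripper_width: 15.0
```

```bash
python3 - <<'E'
from h import *
np.set_printoptions(precision=3,suppress=True)
s=arm.state(); c=arm.capture('wrist'); save(c,'w6.png',(220,150,330,250),6); print(s['clock'],s['tcp_pos'],s['tcp_rot'],s['contact_force'])
print(atz(c,(276.3,228.5),s['tcp_pos'][2]-62.3,s), proj(c,[618.7,107.5,44],s))
E
```

```text
8.95 [620.245 107.734 115.539] [-3.14   0.001 -0.071] [-0.012 -0.398 -0.409]
[617.453 107.782  53.239] [276.554 223.016]
```

View pics/w6.png

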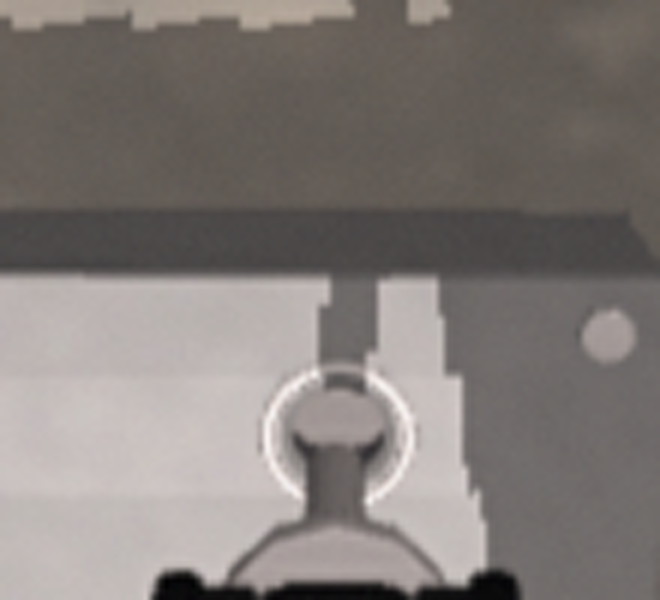

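>>> apply_moves(series="1 -0.2 -6 0 0 0;0 0 -8 0 0 0;0 0 0 0 0 0")

```text
clock: 9.38
tcp_pos: [621.5, 107.5, 100.7]
tcp_rot: [-3.14, 0.0, -0.071]
contact_force: [0.5, -0.1, -0.3]
gripper_width: 14.7
```

>>> apply_moves(series="0 0 -10 0 0 0;0 0 -7 0 0 0;0 0 0 0 0 0")

```text
clock: 9.75
tcp_pos: [621.8, 107.5, 82.9]
tcp_rot: [-3.14, 0.0, -0.071]
contact_force: [-0.0, 1.0, -0.7]
gripper_width: 14.8
```

>>> apply_moves(series="0 0 -4 0 0 0;0 0 -3 0 0 0;0 0 0 0 0 0")

```text
clock: 10.12
tcp_pos: [622.5, 107.5, 76.8]
tcp_rot: [-3.139, -0.002, -0.071]
contact_force: [-0.8, -0.5, 3.3]
gripper_width: 14.6
```

```bash
python3 - <<'E'
from h import *
np.set_printoptions(precision=3,suppress=True)
s=arm.state(); c=arm.capture('wrist'); save(c,'w7.png'); print(s['clock'],s['tcp_pos'],s['tcp_rot'],s['contact_force'])
c=arm.capture('top'); save(c,'t7.png',(140,150,300,270),5)
E
```

```text
10.125 [622.539 107.518  76.765] [-3.139 -0.002 -0.071] [-0.751 -0.501  3.265]
```

View pics/w7.png

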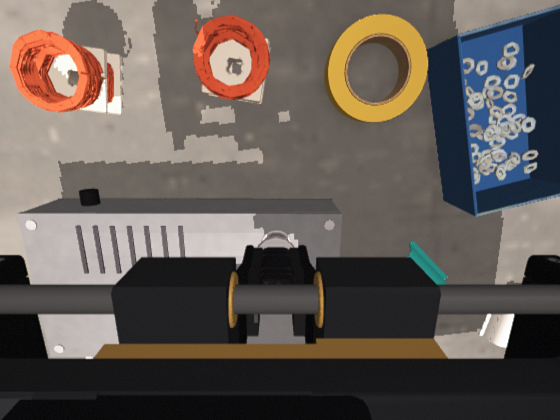

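View pics/t7.png

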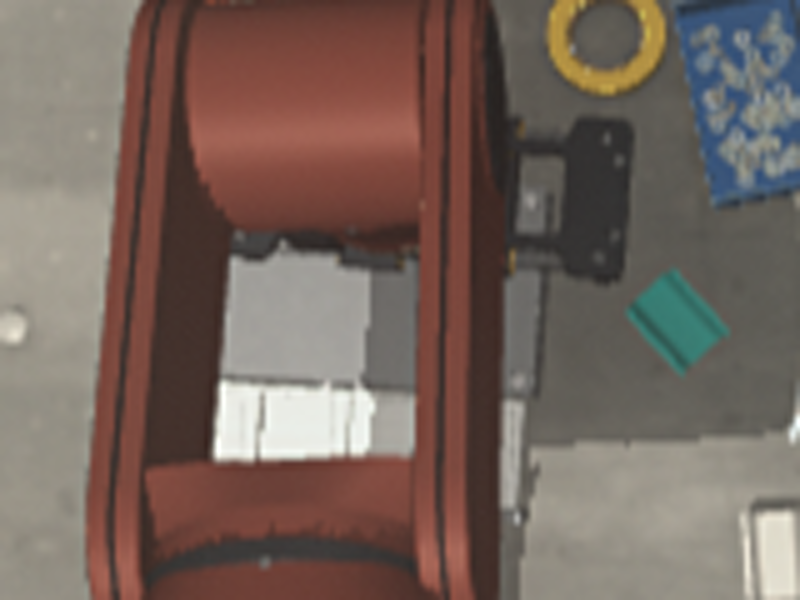

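The tray has sprung out. I'll withdraw the pin and take it back to the stand.

>>> apply_moves(series="0 0 20 0 0 0;0 0 40 0 0 0;0 0 45 0 0 0;-10 -45 30 0 0 0;-10 -50 0 0 0 -0.02;-10 -50 0 0 0 -0.02;-10 -50 0 0 0 -0.02;-10 -50 0 0 0 -0.02;-10 -50 0 0 0 -0.02;0 -50 0 0 0 0")

```text
clock: 11.48
tcp_pos: [561.0, -243.9, 228.9]
tcp_rot: [-3.141, -0.015, -0.167]
contact_force: [1.1, -0.4, 0.0]
gripper_width: 15.0
```

>>> apply_moves(series="-10 -35 -30 0 0.015 0;-10 -30 -30 0 0 0;-8 0 -20 0 0 0;0 0 0 0 0 0;0 0 0 0 0 0")

```text
clock: 12.1
tcp_pos: [532.9, -316.8, 154.2]
tcp_rot: [3.135, -0.008, -0.173]
contact_force: [-0.7, -0.1, -0.8]
gripper_width: 15.0
```

```bash
python3 - <<'E'
from h import *
np.set_printoptions(precision=3,suppress=True)
s=arm.state(); c=arm.capture('wrist'); save(c,'w8.png',(200,110,350,240),5); print(s['clock'],s['tcp_pos'],s['tcp_rot'],s['contact_force'])
print(proj(c,[553,-309.7,53],s))
E
```

```text
12.1 [ 532.919 -316.8    154.199] [ 3.135 -0.008 -0.173] [-0.707 -0.052 -0.766]
[262.689 190.426]
```

View pics/w8.png

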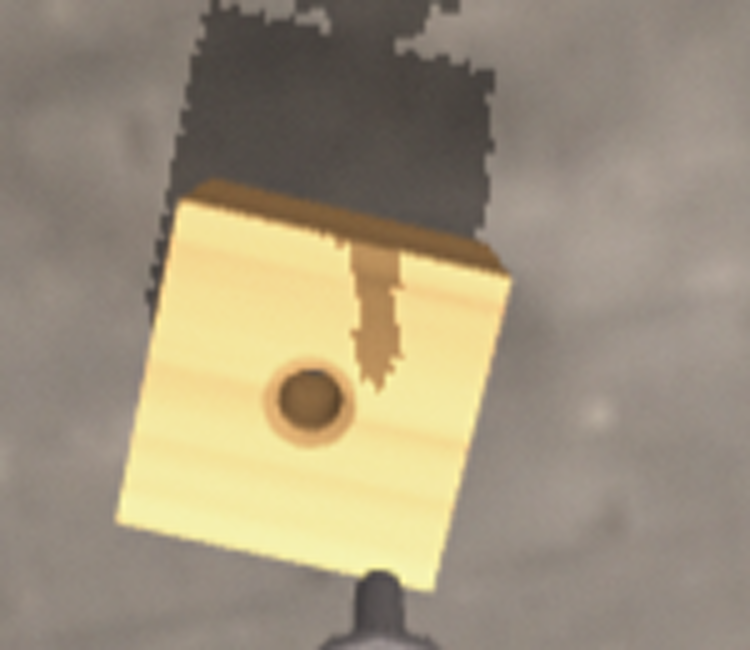

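```bash
python3 - <<'E'
from h import *
np.set_printoptions(precision=3,suppress=True)
s=arm.state(); c=arm.capture('wrist')
print(s['tcp_pos'],atz(c,(262,190),53,s),atz(c,(276,228.8),s['tcp_pos'][2]-62.3,s))
E
```

```text
[ 532.956 -316.648  154.181] [ 553.502 -309.033   53.   ] [ 530.384 -316.795   91.881]
```

>>> apply_moves(series="11 3.5 -10 0.006 0.008 0;11 3.5 -10 0 0 0;0 0 -8 0 0 0;0 0 0 0 0 0")

```text
clock: 12.7
tcp_pos: [558.5, -307.9, 125.4]
tcp_rot: [3.139, -0.0, -0.169]
contact_force: [-0.9, -0.0, -1.8]
gripper_width: 14.7
```

```bash
python3 - <<'E'
from h import *
np.set_printoptions(precision=3,suppress=True)
s=arm.state(); c=arm.capture('wrist'); save(c,'w9.png',(220,150,330,250),6); print(s['clock'],s['tcp_pos'],s['tcp_rot'],s['contact_force'])
print(atz(c,(276.2,228.6),s['tcp_pos'][2]-62.3,s))
E
```

```text
12.7 [ 558.463 -307.881  125.387] [ 3.139 -0.    -0.169] [-0.868 -0.02  -1.767]
[ 555.598 -307.876   63.087]
```

View pics/w9.png

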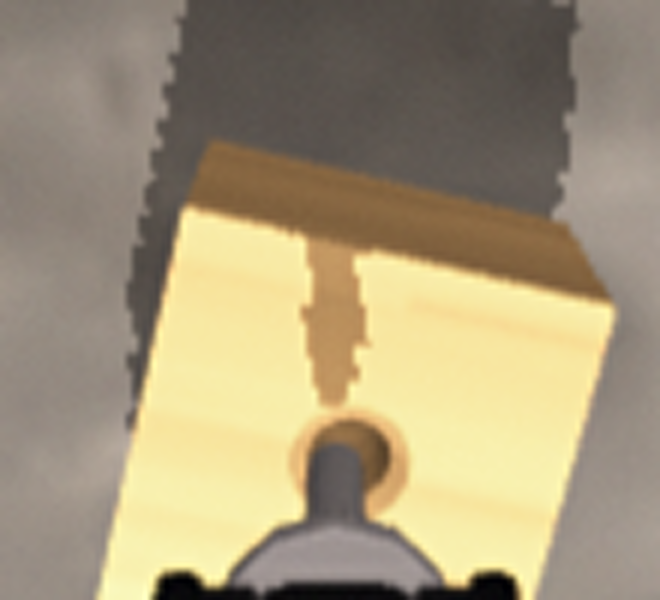

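```bash
python3 - <<'E'
from h import *
np.set_printoptions(precision=3,suppress=True)
s=arm.state(); c=arm.capture('wrist')
print(s['tcp_pos'],atz(c,(278.3,226.3),53,s))
E
```

```text
[ 558.653 -308.048  125.9  ] [ 553.778 -309.426   53.   ]
```

>>> apply_moves(series="-2 -1.6 0 0 0 0;0 0 -5 0 0 0;0 0 0 0 0 0")

```text
clock: 13.18
tcp_pos: [556.4, -310.8, 122.0]
tcp_rot: [3.138, -0.003, -0.171]
contact_force: [-0.3, -0.3, -0.9]
gripper_width: 14.7
```

```bash
python3 - <<'E'
from h import *
np.set_printoptions(precision=3,suppress=True)
s=arm.state(); c=arm.capture('wrist'); save(c,'w10.png',(220,150,330,250),6); print(s['clock'],s['tcp_pos'],s['tcp_rot'],s['contact_force'])
print(atz(c,(276.2,228.6),s['tcp_pos'][2]-62.3,s))
E
```

```text
13.175 [ 556.434 -310.809  122.023] [ 3.138 -0.003 -0.171] [-0.273 -0.309 -0.936]
[ 553.712 -310.91    59.723]
```

View pics/w10.png

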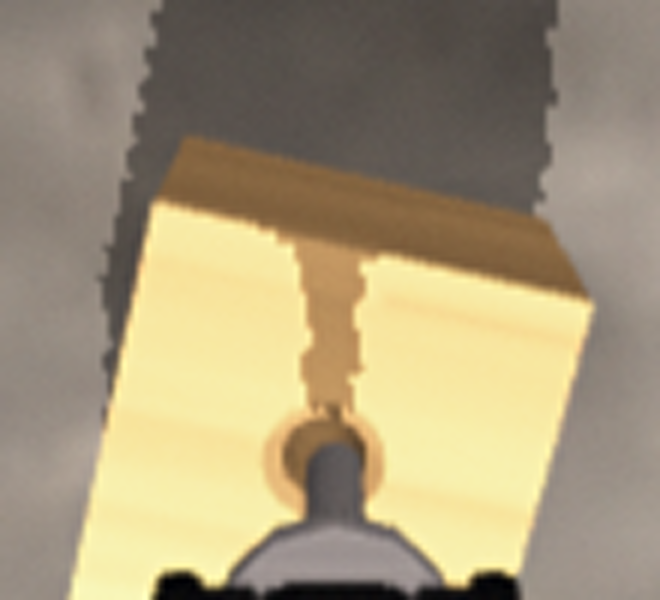

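>>> apply_moves(series="0 1.3 0 0 0 0;0 0 -5 0 0 0;0 0 -6 0 0 0;0 0 0 0 0 0")

```text
clock: 13.72
tcp_pos: [556.4, -309.5, 110.7]
tcp_rot: [3.137, -0.003, -0.171]
contact_force: [-0.4, 1.0, -1.2]
gripper_width: 14.9
```

>>> apply_moves(series="0 0 -10 0 0 0;0 0 -12 0 0 0;0 0 -10 0 0 0;0 0 -6 0 0 0;0 0 0 0 0 0")

```text
clock: 14.35
tcp_pos: [555.8, -309.0, 68.7]
tcp_rot: [3.138, -0.001, -0.171]
contact_force: [0.7, 0.1, -1.0]
gripper_width: 14.5
```

>>> apply_moves(series="0 0 -2.5 0 0 0;0 0 0 0 0 0")

```text
clock: 14.6
tcp_pos: [556.2, -309.3, 66.6]
tcp_rot: [3.138, -0.002, -0.171]
contact_force: [-0.4, -0.0, -0.4]
gripper_width: 14.9
```

>>> apply_moves(series="0 0 0 0 0 0;0 0 0 0 0 0;0 0 0 0 0 0;0 0 0 0 0 0;0 0 0 0 0 0;0 0 0 0 0 0", fingers=-1)

```text
clock: 15.35
tcp_pos: [557.2, -310.0, 68.2]
tcp_rot: [3.137, -0.005, -0.171]
contact_force: [0.1, 0.6, 1.3]
gripper_width: 67.0
```

>>> apply_moves(series="0 0 0 0 0 0;0 0 30 0 0 0;0 0 45 0 0 0;-20 20 50 0 0 0.05;-20 50 50 0 0 0.05;-20 50 20 0 0 0.05;-20 50 0 0 0 0;0 0 0 0 0 0")

```text
clock: 16.35
tcp_pos: [476.5, -142.7, 260.5]
tcp_rot: [3.137, -0.006, -0.017]
contact_force: [0.6, -0.9, 1.1]
gripper_width: 87.0
```

```bash
python3 - <<'E'
from h import *
np.set_printoptions(precision=3,suppress=True)
s=arm.state(); c=arm.capture('wrist'); save(c,'w11.png'); print(s['clock'],s['tcp_pos'],s['tcp_rot'],s['contact_force'])
for d in arm.find_in(c,'shell_1_mid')[:8]: print(d,atz(c,d['location'],10,s))
c=arm.capture('side'); save(c,'s11.png',(100,120,400,345),2.6)
E
```

```text
16.35 [ 476.477 -142.726  260.457] [ 3.137 -0.006 -0.017] [ 0.619 -0.923  1.125]
```

View pics/w11.png

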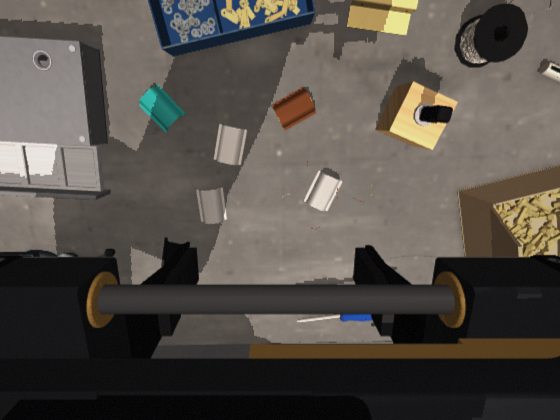

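View pics/s11.png

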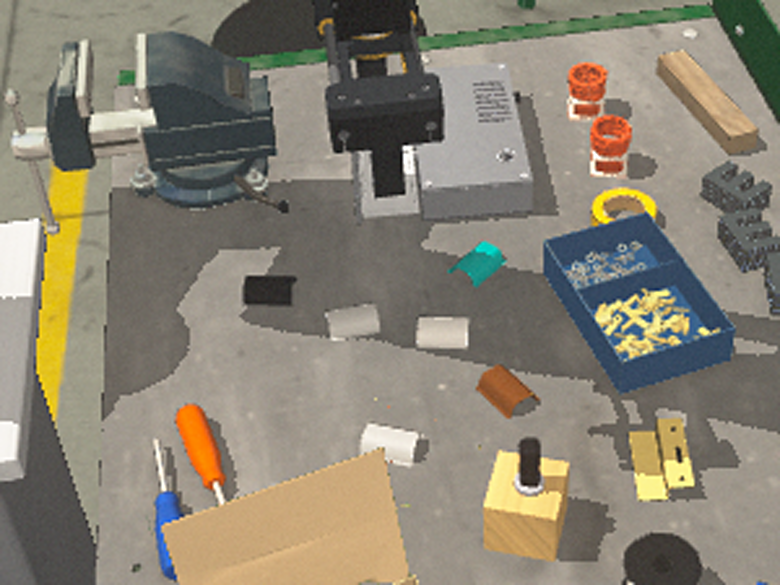

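```bash
cat >> h.py <<'E'
def rect(c,s,pts,z=1.0):
    P=np.array([atz(c,p,z,s)[:2] for p in pts]); e=[np.linalg.norm(P[(i+1)%4]-P[i]) for i in range(4)]
    ctr=P.mean(0)
    d=P[0]+P[1]-P[2]-P[3]  # points ordered: end1 L,R then end2 R,L
    print('ctr',ctr.round(1),'edges',np.round(e,1),'yaw',round(float(np.arctan2(d[1],d[0])),3)); return ctr
E
python3 - <<'E'
from h import *
s=arm.state(); c=arm.capture('wrist'); print(s['tcp_pos'],s['tcp_rot'])
save(c,'w12a.png',(190,115,350,225),5)
save(c,'w12b.png',(0,40,120,210),4)
E
```

```text
[ 477.65148407 -145.89586178  260.14067155] [ 3.13604846 -0.00546947 -0.02056794]
```

View pics/w12a.png

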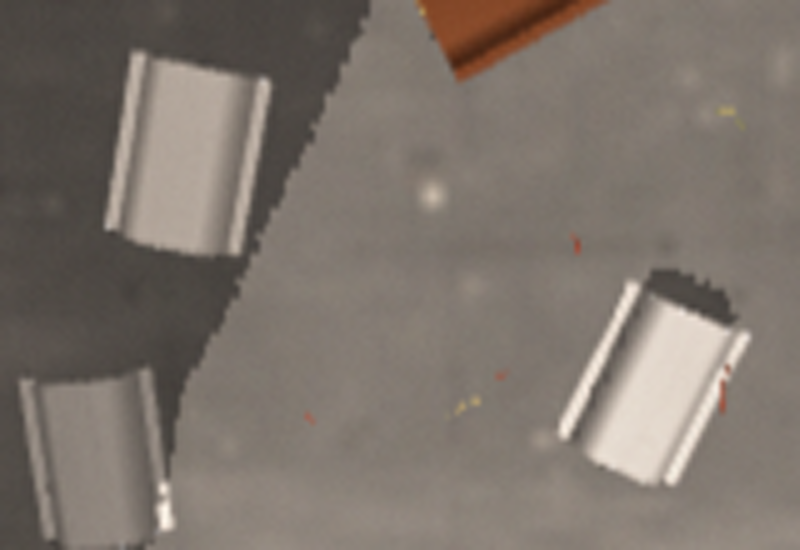

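View pics/w12b.png

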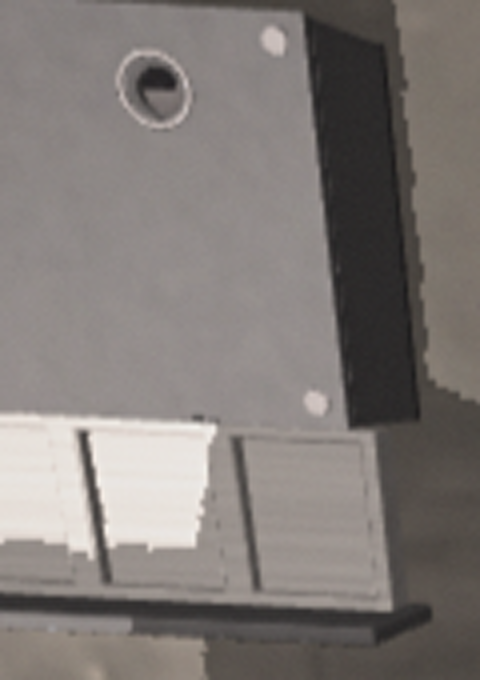

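```bash
python3 - <<'E'
from h import *
s=arm.state(); c=arm.capture('wrist')
f=lambda L:[(190+x/5,115+y/5) for x,y in L]
rect(c,s,f([(632,280),(745,332),(670,485),(562,437)]),1.5)
rect(c,s,f([(135,50),(268,78),(238,255),(106,230)]),1.5)
rect(c,s,f([(22,378),(148,370),(168,528),(45,540)]),1.5)
E
```

```text
ctr [ 458.6 -207.5] edges [33.9 46.5 33.1 46.5] yaw -0.417
ctr [522.3 -85.3] edges [34.5 46.3 35.1 46.8] yaw -0.227
ctr [442.1 -55.4] edges [34.2 44.8 34.5 46.1] yaw 0.051
```

>>> apply_moves(series="-7 -20 -30 0.005 0.005 -0.13;-7 -20 -30 0 0 -0.13;-6 -20 -30 0 0 -0.13;0 0 -30 0 0 0;0 0 -20 0 0 0;0 0 0 0 0 0")

```text
clock: 17.35
tcp_pos: [456.5, -214.3, 112.5]
tcp_rot: [3.141, 0.006, -0.434]
contact_force: [-0.1, 0.6, -0.2]
gripper_width: 87.0
```

```bash
python3 - <<'E'
from h import *
np.set_printoptions(precision=3,suppress=True)
s=arm.state(); c=arm.capture('wrist'); save(c,'w13.png'); print(s['clock'],s['tcp_pos'],s['tcp_rot'],s['contact_force'])
E
```

```text
17.35 [ 456.465 -214.255  112.545] [ 3.141  0.006 -0.434] [-0.1    0.633 -0.152]
```

View pics/w13.png

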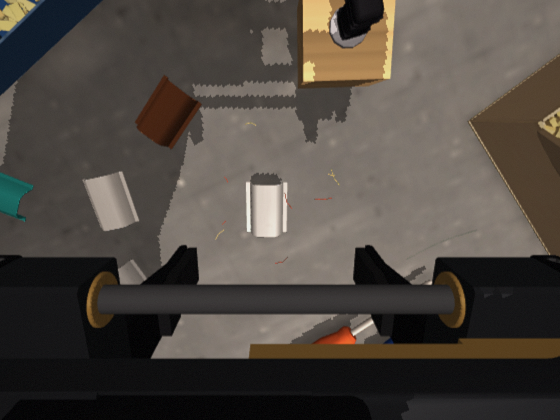

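```bash
python3 - <<'E'
from h import *
np.set_printoptions(precision=3,suppress=True)
s=arm.state(); c=arm.capture('wrist'); save(c,'w14.png',(225,160,315,250),7)
print(s['tcp_pos'],s['tcp_rot'],proj(c,[458.6,-207.5,1.5],s))
E
```

```text
[ 457.146 -214.63   113.652] [ 3.14   0.004 -0.433] [267.35  208.467]
```

View pics/w14.png

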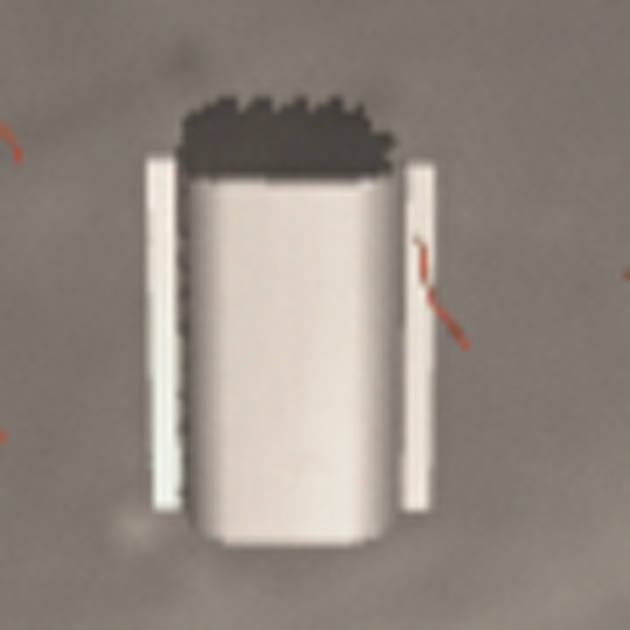

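>>> apply_moves(series="1.5 7 -30 0 0 0.01;0 0 -30 0 0 0;0 0 -25 0 0 0;0 0 0 0 0 0")

```text
clock: 17.95
tcp_pos: [464.6, -211.4, 34.3]
tcp_rot: [3.138, -0.01, -0.423]
contact_force: [-0.4, -0.7, -0.8]
gripper_width: 86.6
```

>>> apply_moves(series="-6 4 -10 0.003 0.01 0;0 0 -10 0 0 0;0 0 0 0 0 0")

```text
clock: 18.32
tcp_pos: [460.9, -208.9, 16.8]
tcp_rot: [3.136, -0.005, -0.423]
contact_force: [-0.3, -0.6, 0.0]
gripper_width: 87.1
```

>>> apply_moves(series="-2 1.2 -5 0.003 0.005 0;0 0 -4 0 0 0;0 0 0 0 0 0")

```text
clock: 18.7
tcp_pos: [459.4, -208.0, 8.0]
tcp_rot: [3.136, 0.0, -0.423]
contact_force: [-0.4, 0.4, 0.3]
gripper_width: 87.0
```

>>> apply_moves(series="-0.5 0.3 -2.5 0.003 0 0;0 0 0 0 0 0;0 0 0 0 0 0;0 0 0 0 0 0;0 0 0 0 0 0;0 0 0 0 0 0;0 0 0 0 0 0;0 0 0 0 0 0;0 0 0 0 0 0", fingers=1)

```text
clock: 19.82
tcp_pos: [459.2, -207.9, 5.7]
tcp_rot: [3.139, 0.001, -0.423]
contact_force: [0.1, -0.4, -0.3]
gripper_width: 25.1
```

>>> apply_moves(series="0 0 25 0 0 0;0 0 40 0 0 0;0 20 40 0 0 0.06;0 45 20 0 0 0.06;0 50 0 0 0 0.06;0 50 0 0 0 0.06;0 50 0 0 0 0.06;0 50 0 0 0 0.06;0 20 0 0 0 0;0 0 0 0 0 0")

```text
clock: 21.08
tcp_pos: [458.0, 85.7, 135.9]
tcp_rot: [3.139, -0.003, -0.053]
contact_force: [-0.6, 0.1, -0.6]
gripper_width: 25.6
```

```bash
python3 - <<'E'
from h import *
np.set_printoptions(precision=3,suppress=True)
s=arm.state(); c=arm.capture('wrist'); save(c,'w15.png'); print(s['clock'],s['tcp_pos'],s['tcp_rot'],s['contact_force'],s['gripper_width'])
E
```

```text
21.075 [457.956  85.681 135.854] [ 3.139 -0.003 -0.053] [-0.64   0.136 -0.556] 25.603854157545793
```

View pics/w15.png

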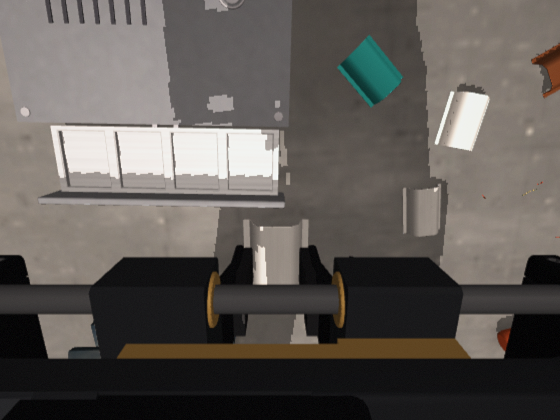

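```bash
python3 - <<'E'
from h import *
s=arm.state(); c=arm.capture('wrist'); save(c,'w16.png',(40,110,320,270),2.85); save(c,'w16b.png',(160,115,320,235),5); print(s['tcp_pos'],s['tcp_rot'])
E
```

```text
[457.98403364  84.99334482 135.79517157] [ 3.13929626e+00 -2.98404014e-03 -5.40503746e-02]
```

View pics/w16b.png

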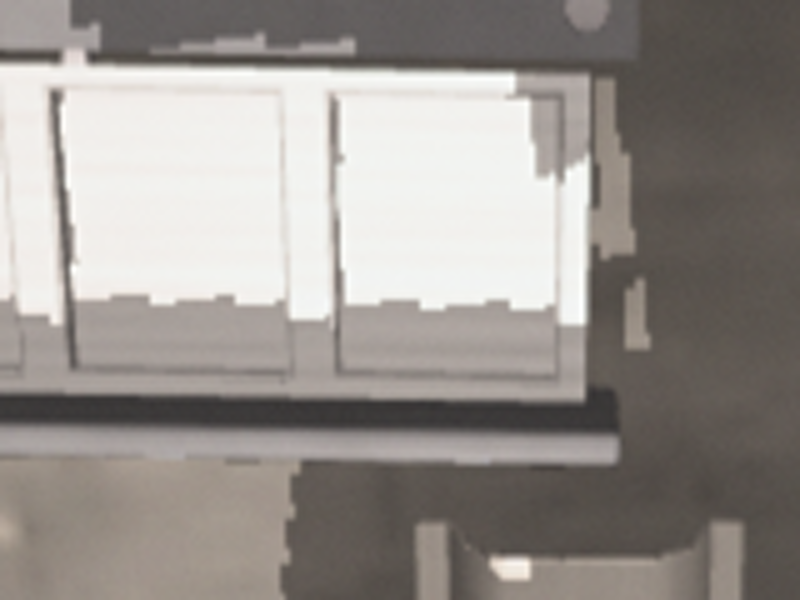

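```bash
python3 - <<'E'
from h import *
np.set_printoptions(precision=2,suppress=True)
s=arm.state(); c=arm.capture('wrist'); print(s['tcp_pos'],s['tcp_rot'])
f=lambda L:[(160+x/5,115+y/5) for x,y in L]
rect(c,s,f([(331,92),(562,96),(557,378),(336,374)]),18)
rect(c,s,f([(50,88),(283,92),(290,380),(68,372)]),18)
z=s['tcp_pos'][2]-5.7+1
for p in f([(415,521),(745,519)]): print(atz(c,p,z,s))
print(proj(c,s['tcp_pos'],s))
E
```

```text
[458.08  84.23 135.76] [ 3.14 -0.   -0.06]
ctr [498.7 105.2] edges [39.6 49.4 39.8 49.4] yaw -0.077
ctr [501.7 153.2] edges [39.9 50.5 39.9 49.7] yaw -0.081
[481.9  101.23 131.06]
[480.13  64.76 131.06]
[276.03 260.72]
```

>>> apply_moves(series="20 10 -15 0 0 -0.01;20 11 -25 0 0 0;0 0 -20 0 0 0;0 0 0 0 0 0;0 0 0 0 0 0")

```text
clock: 21.85
tcp_pos: [501.4, 99.1, 75.6]
tcp_rot: [3.138, -0.006, -0.076]
contact_force: [-0.5, 0.5, -0.2]
gripper_width: 25.4
```

```bash
python3 - <<'E'
from h import *
s=arm.state(); c=arm.capture('wrist'); save(c,'w17.png',(160,130,320,270),5); print(s['tcp_pos'],s['tcp_rot'],s['contact_force'])
E
```

```text
[501.35955143  99.08235501  75.55984845] [ 3.13793037 -0.00563627 -0.07573091] [-0.54614489  0.52484744 -0.17690524]
```

View pics/w17.png

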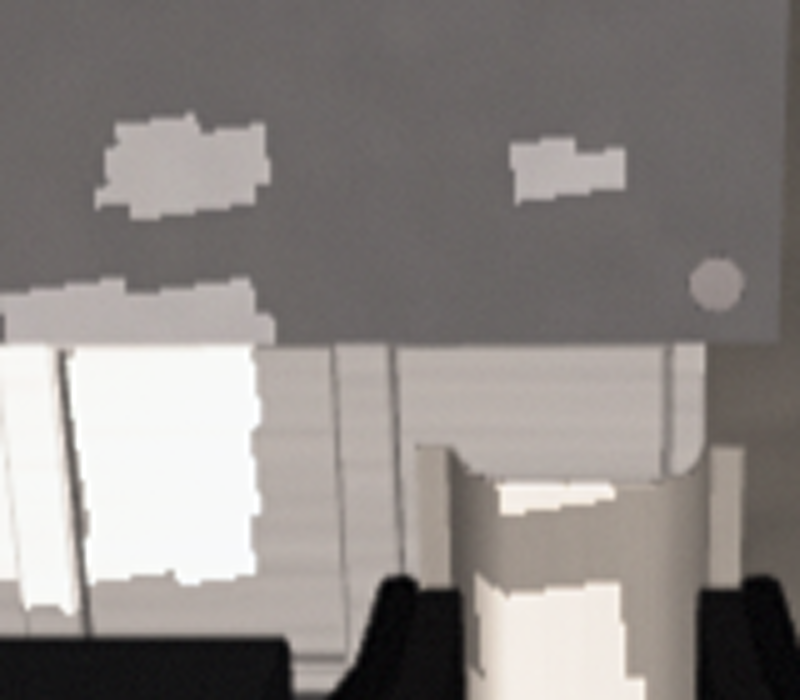

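>>> apply_moves(series="-2.7 6.2 -5 0.003 0.006 0.01;0 0 -12 0 0 0;0 0 -12 0 0 0;0 0 0 0 0 0")

```text
clock: 22.4
tcp_pos: [498.9, 105.6, 46.1]
tcp_rot: [3.141, -0.002, -0.065]
contact_force: [0.5, 0.1, 0.0]
gripper_width: 25.5
```

```bash
python3 - <<'E'
from h import *
s=arm.state(); c=arm.capture('wrist'); save(c,'w18.png',(180,150,340,270),5); print(s['tcp_pos'],s['tcp_rot'],s['contact_force'])
E
```

```text
[498.90307049 105.5941352   46.14682112] [ 3.14094555e+00 -1.52041145e-03 -6.50900630e-02] [0.49750017 0.07620596 0.00952547]
```

View pics/w18.png

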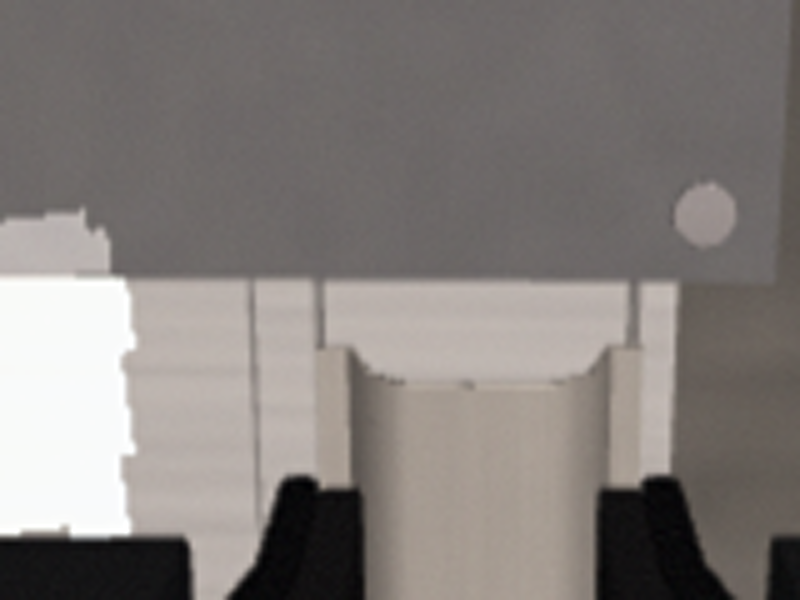

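>>> apply_moves(series="0 0.2 -8 0 0 0;0 0 -8 0 0 0;0 0 0 0 0 0")

```text
clock: 22.82
tcp_pos: [499.6, 105.9, 29.8]
tcp_rot: [3.141, -0.003, -0.065]
contact_force: [-0.5, -0.4, -0.6]
gripper_width: 25.7
```

>>> apply_moves(series="-1 -0.6 -3 0 0.003 0;0 0 -5 0 0 0;0 0 0 0 0 0")

```text
clock: 23.2
tcp_pos: [498.8, 105.2, 21.4]
tcp_rot: [3.141, -0.0, -0.065]
contact_force: [-0.3, -0.9, -0.2]
gripper_width: 25.6
```

>>> apply_moves(series="0 0 -1.5 0 0 0;0 0 0 0 0 0")

```text
clock: 23.45
tcp_pos: [498.9, 105.2, 20.0]
tcp_rot: [3.141, -0.0, -0.065]
contact_force: [0.2, 0.1, 0.5]
gripper_width: 25.3
```

>>> apply_moves(series="0 0 0 0 0 0;0 0 0 0 0 0;0 0 0 0 0 0;0 0 0 0 0 0", fingers=0.1)

```text
clock: 23.95
tcp_pos: [499.3, 105.3, 20.4]
tcp_rot: [3.141, -0.001, -0.065]
contact_force: [-0.3, 0.2, 0.3]
gripper_width: 38.9
```

>>> apply_moves(series="0 0 15 0 0 0;0 0 35 0 0 0;-10 0 45 0 0 0;-20 -20 20 0 0 0;0 0 0 0 0 0")

```text
clock: 24.58
tcp_pos: [469.1, 84.9, 143.0]
tcp_rot: [3.141, -0.004, -0.065]
contact_force: [0.2, -0.8, 0.2]
gripper_width: 38.8
```

```bash
python3 - <<'E'
from h import *
s=arm.state(); c=arm.capture('wrist'); save(c,'w19.png'); print(s['tcp_pos'],s['tcp_rot'],s['contact_force'])
E
```

```text
[469.05745294  84.88069932 142.97033253] [ 3.14102985 -0.00420156 -0.0646426 ] [ 0.23364548 -0.81075644  0.15015799]
```

View pics/w19.png

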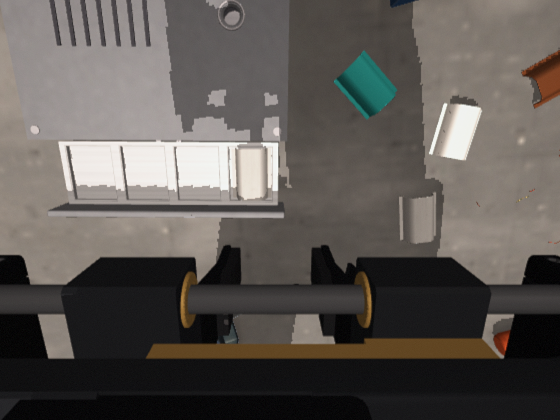

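```bash
python3 - <<'E'
from h import *
s=arm.state(); c=arm.capture('wrist'); save(c,'w20a.png',(210,125,300,225),6);save(c,'w20b.png',(385,85,505,255),4.5); print(s['tcp_pos'],s['tcp_rot'])
E
```

```text
[469.51171954  85.35719265 142.46247577] [ 3.14148768 -0.00425723 -0.06451133]
```

View pics/w20a.png

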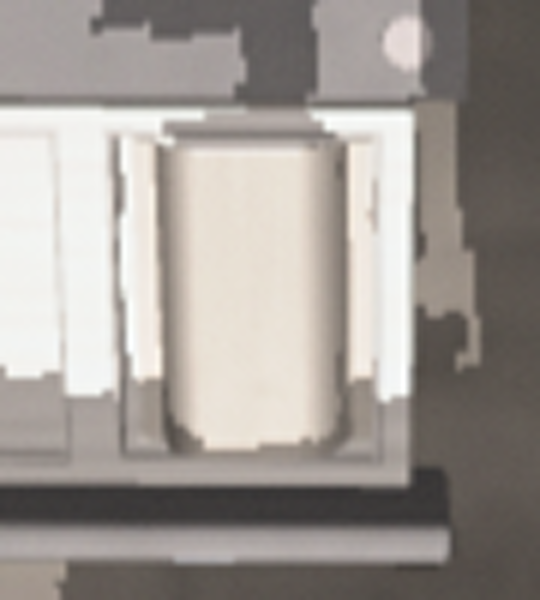

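View pics/w20b.png

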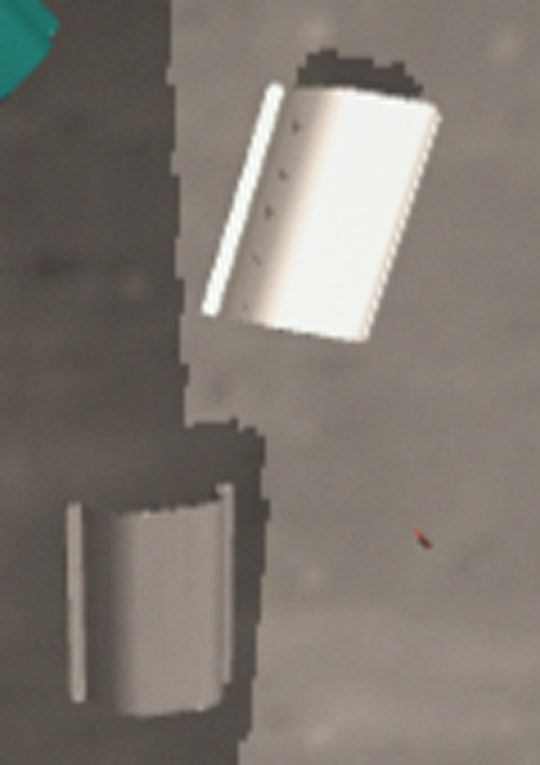

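>>> apply_moves(series="-9 -47 -5 0 0.004 0.04;-9 -47 -10 0 0 0.04;-9 -47 -12 0 0 0.04;0 0 0 0 0 0;0 0 0 0 0 0", fingers=-1)

```text
clock: 25.3
tcp_pos: [441.5, -56.4, 110.8]
tcp_rot: [-3.139, 0.005, 0.062]
contact_force: [0.2, 0.3, 0.2]
gripper_width: 80.9
```

```bash
python3 - <<'E'
from h import *
s=arm.state(); c=arm.capture('wrist'); save(c,'w21.png',(215,150,345,260),6); print(s['clock'],s['tcp_pos'],s['tcp_rot'],proj(c,[442.1,-55.4,1.5],s))
E
```

```text
25.3 [441.49741382 -56.40404281 110.84758373] [-3.138813    0.00500889  0.06187851] [275.33193911 206.8233574 ]
```

View pics/w21.png

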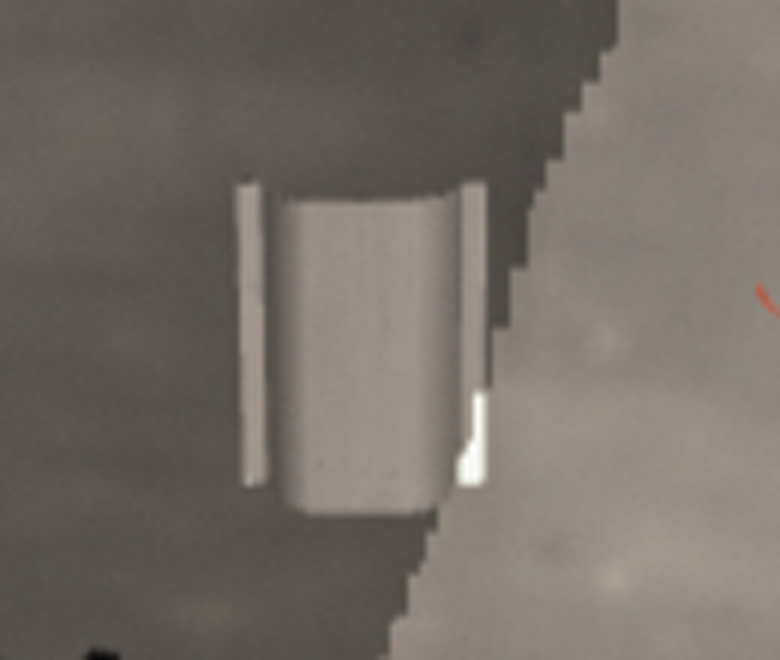

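>>> apply_moves(series="0.5 1 -20 -0.003 -0.005 -0.006;-1.5 0 -30 0 0 0;-1.5 0 -30 0 0 0;0 0 -10 0 0 0;0 0 0 0 0 0")

```text
clock: 25.98
tcp_pos: [442.2, -49.7, 20.3]
tcp_rot: [3.141, -0.004, 0.065]
contact_force: [-0.2, -0.4, -0.1]
gripper_width: 87.1
```

>>> apply_moves(series="0.5 -5.7 -5 0 0.004 -0.005;0 0 -6 0 0 0;0 0 0 0 0 0")

```text
clock: 26.35
tcp_pos: [445.3, -56.1, 11.1]
tcp_rot: [3.139, -0.004, 0.06]
contact_force: [0.4, 0.2, 0.2]
gripper_width: 87.0
```

>>> apply_moves(series="-2.6 0.7 -5 0.002 0.004 0;0 0 0 0 0 0;0 0 0 0 0 0")

```text
clock: 26.72
tcp_pos: [442.9, -55.7, 6.3]
tcp_rot: [3.141, -0.0, 0.059]
contact_force: [0.8, -0.6, 0.2]
gripper_width: 86.5
```

>>> apply_moves(series="0 0 -0.6 0 0 0;0 0 0 0 0 0;0 0 0 0 0 0;0 0 0 0 0 0;0 0 0 0 0 0;0 0 0 0 0 0;0 0 0 0 0 0;0 0 0 0 0 0", fingers=1)

```text
clock: 27.72
tcp_pos: [443.1, -55.7, 5.9]
tcp_rot: [3.141, -0.001, 0.059]
contact_force: [0.8, 0.0, -0.4]
gripper_width: 25.6
```

>>> apply_moves(series="0 0 20 0 0 0;0 0 40 0 0 0;0 30 40 0 0 -0.03;4 50 25 0 0 -0.03;4 50 0 0 0 -0.03;4 50 0 0 0 -0.03;0 10 0 0 0 0;0 0 0 0 0 0;0 0 0 0 0 0")

```text
clock: 28.85
tcp_pos: [454.2, 138.7, 135.4]
tcp_rot: [-3.14, -0.002, -0.067]
contact_force: [-0.2, -0.7, -0.5]
gripper_width: 25.6
```

```bash
python3 - <<'E'
from h import *
s=arm.state(); c=arm.capture('wrist'); save(c,'w22.png',(110,110,330,260),3.6); print(s['clock'],s['tcp_pos'],s['tcp_rot'],s['gripper_width'])
E
```

```text
28.85 [454.162855   138.74003205 135.36285182] [-3.14006952e+00 -2.29479647e-03 -6.69189657e-02] 25.59042164477433
```

View pics/w22.png

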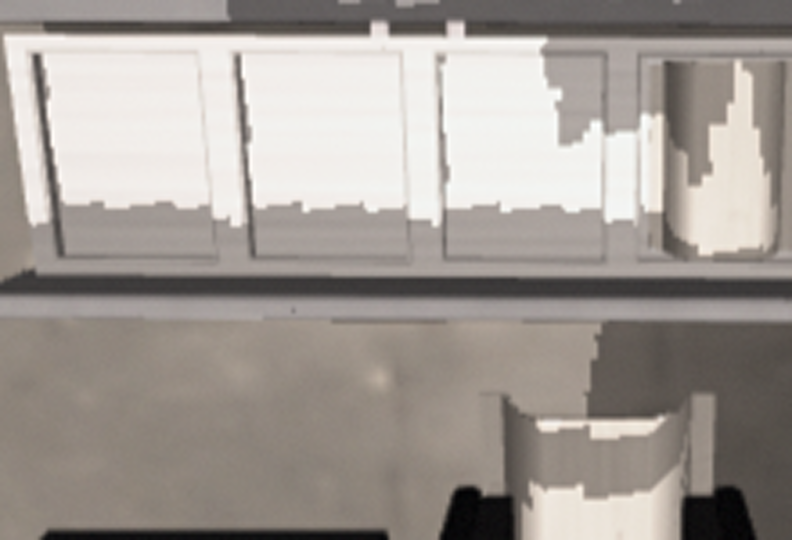

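```bash
python3 - <<'E'
from h import *
np.set_printoptions(precision=2,suppress=True)
s=arm.state(); c=arm.capture('wrist'); print(s['tcp_pos'],s['tcp_rot'])
f=lambda L:[(110+x/3.6,110+y/3.6) for x,y in L]
rect(c,s,f([(437,53),(607,53),(604,260),(441,258)]),18)
rect(c,s,f([(235,52),(404,53),(409,260),(249,258)]),18)
z=s['tcp_pos'][2]-5.9+1
P=[atz(c,p,z,s) for p in f([(481,393),(716,392)])]; d=P[0]-P[1]; y=-np.arctan2(d[0],d[1]); m=(P[0]+P[1])/2
print(P,y,m[:2]-23*np.array([np.cos(y),np.sin(y)]))
E
```

```text
[454.15 138.59 135.33] [-3.14 -0.   -0.07]
ctr [502.2 153.8] edges [40.2 49.6 40.5 49.1] yaw -0.082
ctr [505.4 201.6] edges [39.9 49.6 39.7 49.3] yaw -0.086
[array([478.08, 155.  , 130.43]), array([475.86, 118.92, 130.43])] -0.06135127896751176 [454.02 138.37]
```

>>> apply_moves(series="22 8 -15 0 0 0;23 7 -25 0 0 0;0 0 -20 0 0 0;0 0 0 0 0 0;0 0 0 0 0 0")

```text
clock: 29.58
tcp_pos: [502.1, 148.7, 74.9]
tcp_rot: [-3.14, -0.004, -0.076]
contact_force: [0.4, -0.1, 0.2]
gripper_width: 25.4
```

>>> apply_moves(series="-0.5 5.2 -5 0 0.004 0.008;0 0 -12 0 0 0;0 0 -12 0 0 0;0 0 0 0 0 0")

```text
clock: 30.08
tcp_pos: [502.3, 154.1, 45.9]
tcp_rot: [-3.14, -0.003, -0.067]
contact_force: [-0.2, -0.6, -0.7]
gripper_width: 25.5
```

```bash
python3 - <<'E'
from h import *
s=arm.state(); c=arm.capture('wrist'); save(c,'w23.png',(200,150,360,270),5); print(s['tcp_pos'],s['tcp_rot'],s['contact_force'])
E
```

```text
[502.26006101 154.10397187  45.87827107] [-3.14004001e+00 -2.85476478e-03 -6.73226863e-02] [-0.19825063 -0.57813983 -0.72460795]
```

View pics/w23.png

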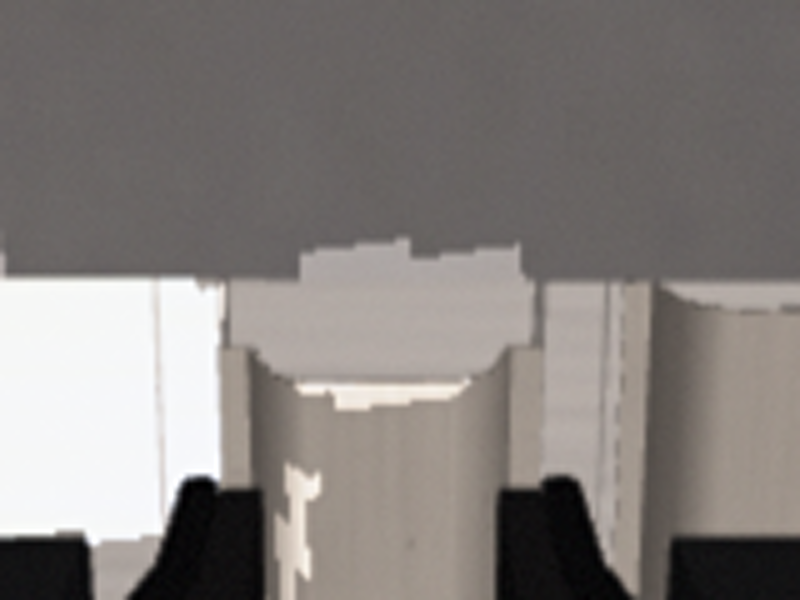

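>>> apply_moves(series="-0.4 -0.3 -8 0 0 0;0 0 -8 0 0 0;0 0 0 0 0 0")

```text
clock: 30.5
tcp_pos: [502.5, 153.9, 29.5]
tcp_rot: [-3.14, -0.004, -0.067]
contact_force: [0.0, -0.5, -0.9]
gripper_width: 25.5
```

>>> apply_moves(series="-0.8 -0.2 -3 0 0.003 0;0 0 -5 0 0 0;0 0 0 0 0 0")

```text
clock: 30.88
tcp_pos: [501.9, 153.7, 21.2]
tcp_rot: [-3.14, -0.001, -0.067]
contact_force: [0.1, -0.2, -0.9]
gripper_width: 25.7
```

>>> apply_moves(series="0 0 -1.3 0 0 0;0 0 0 0 0 0")

```text
clock: 31.12
tcp_pos: [502.0, 153.7, 20.0]
tcp_rot: [-3.14, -0.002, -0.067]
contact_force: [0.3, -0.1, 0.1]
gripper_width: 25.9
```

>>> apply_moves(series="0 0 0 0 0 0;0 0 0 0 0 0;0 0 0 0 0 0;0 0 0 0 0 0", fingers=0.22)

```text
clock: 31.62
tcp_pos: [502.5, 153.8, 20.5]
tcp_rot: [-3.14, -0.003, -0.067]
contact_force: [0.7, 0.1, 0.3]
gripper_width: 33.8
```

>>> apply_moves(series="0 0 15 0 0 0;0 0 35 0 0 0;-10 0 45 0 0 0;-20 -20 20 0 0 0;0 0 0 0 0 0")

```text
clock: 32.25
tcp_pos: [472.2, 133.5, 143.0]
tcp_rot: [-3.139, -0.006, -0.067]
contact_force: [-0.4, -0.0, -0.9]
gripper_width: 34.0
```

```bash
python3 - <<'E'
from h import *
s=arm.state(); c=arm.capture('wrist'); save(c,'w24.png'); print(s['clock'],s['tcp_pos'],s['tcp_rot'],s['contact_force']);save(c,'w24a.png',(190,110,340,220),5)
E
```

```text
32.25 [472.19120036 133.5133446  142.99144489] [-3.1392382  -0.00555329 -0.06693248] [-0.37132662 -0.03083012 -0.91588183]
```

View pics/w24.png

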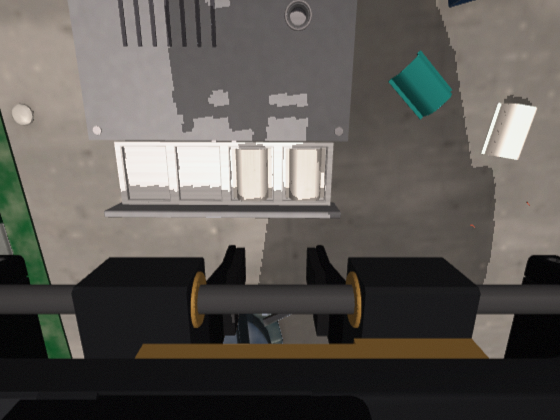

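View pics/w24a.png

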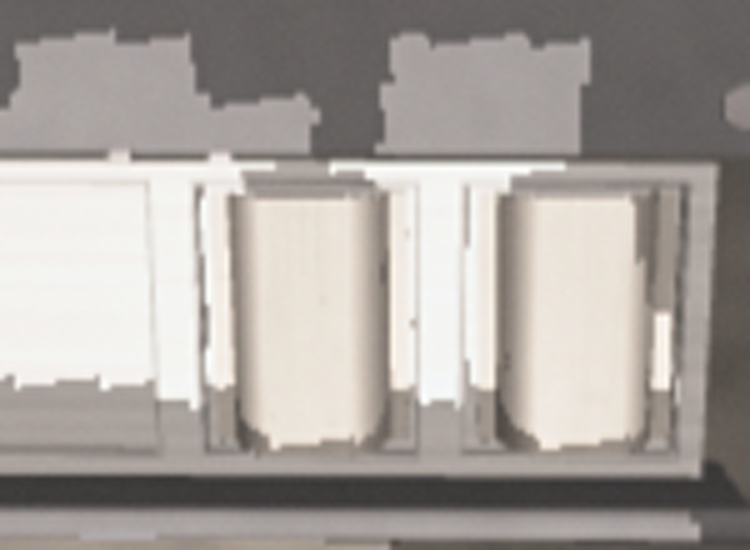

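>>> apply_moves(series="12 -43 0 0 0.005 -0.032;12 -43 0 0 0 -0.032;12 -43 -5 0 0 -0.032;10 -43 -10 0 0 -0.032;4 -43 -12 0 0 -0.032;0 0 0 0 0 0;0 0 0 0 0 0", fingers=-1)

```text
clock: 33.17
tcp_pos: [525.3, -84.5, 112.0]
tcp_rot: [-3.136, 0.001, -0.229]
contact_force: [-0.6, -0.6, -1.0]
gripper_width: 85.6
```

```bash
python3 - <<'E'
from h import *
s=arm.state(); c=arm.capture('wrist'); save(c,'w25.png',(215,150,345,260),6); print(s['clock'],s['tcp_pos'],s['tcp_rot'],proj(c,[522.3,-85.3,1.5],s))
E
```

```text
33.175 [525.2660017  -84.46913059 111.98818583] [-3.13637794e+00  1.16101132e-03 -2.29400812e-01] [277.99692976 210.45141927]
```

View pics/w25.png

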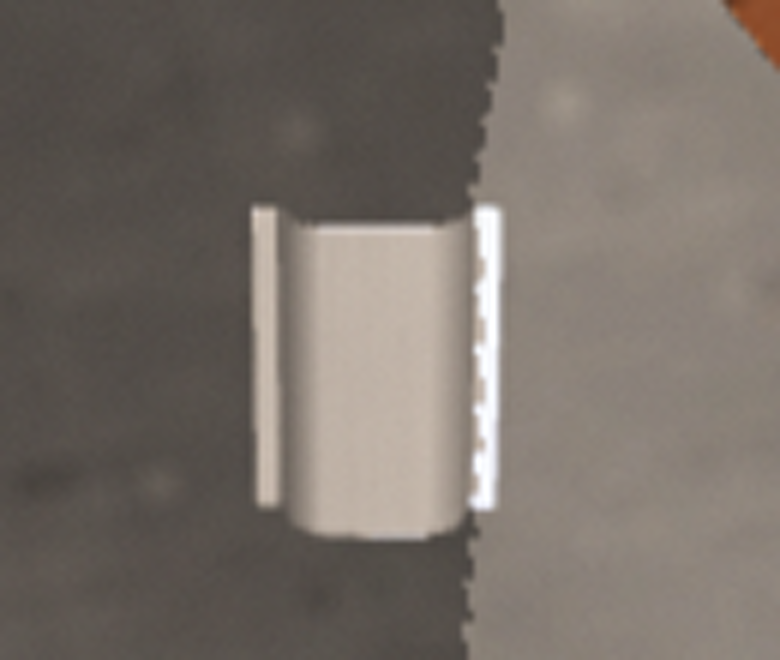

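>>> apply_moves(series="-3 -0.7 -20 -0.005 0 0;-1.5 -1 -30 0 0 0;-1.5 -1 -30 0 0 0;0 0 -10 0 0 0;0 0 0 0 0 0")

```text
clock: 33.85
tcp_pos: [521.3, -81.3, 22.4]
tcp_rot: [-3.141, -0.005, -0.22]
contact_force: [-0.5, -0.1, 0.3]
gripper_width: 86.9
```

>>> apply_moves(series="1 -3.5 -5 0 0.005 -0.008;0 0 -6 0 0 0;0 0 0 0 0 0")

```text
clock: 34.22
tcp_pos: [524.9, -85.2, 13.5]
tcp_rot: [3.141, -0.004, -0.228]
contact_force: [-0.1, 1.8, -0.2]
gripper_width: 87.0
```

>>> apply_moves(series="-2 0 -4 0 0.004 0;0 0 -3.5 0 0 0;0 0 0 0 0 0")

```text
clock: 34.6
tcp_pos: [523.1, -85.5, 6.1]
tcp_rot: [3.14, -0.001, -0.228]
contact_force: [-0.3, 0.3, 0.3]
gripper_width: 86.9
```

>>> apply_moves(series="0 0 -0.4 0 0 0;0 0 0 0 0 0;0 0 0 0 0 0;0 0 0 0 0 0;0 0 0 0 0 0;0 0 0 0 0 0;0 0 0 0 0 0;0 0 0 0 0 0", fingers=1)

```text
clock: 35.6
tcp_pos: [523.3, -85.6, 5.9]
tcp_rot: [3.14, -0.001, -0.228]
contact_force: [-0.1, -0.6, 0.1]
gripper_width: 25.3
```

>>> apply_moves(series="0 0 20 0 0 0;0 0 40 0 0 0;0 25 40 0 0 0.03;-12 45 25 0 0 0.03;-12 50 0 0 0 0.03;-12 50 0 0 0 0.03;-12 50 0 0 0 0.03;-12 40 0 0 0 0.01;0 0 0 0 0 0;0 0 0 0 0 0")

```text
clock: 36.85
tcp_pos: [460.4, 181.7, 135.8]
tcp_rot: [3.141, -0.004, -0.065]
contact_force: [0.6, 0.3, 0.1]
gripper_width: 25.3
```

```bash
python3 - <<'E'
from h import *
s=arm.state(); c=arm.capture('wrist'); save(c,'w26.png',(110,110,330,260),3.6); print(s['clock'],s['tcp_pos'],s['tcp_rot'],s['gripper_width'])
E
```

```text
36.85 [460.39278192 181.70678701 135.76193638] [ 3.14129011 -0.00435722 -0.06508946] 25.331299182461112
```

View pics/w26.png

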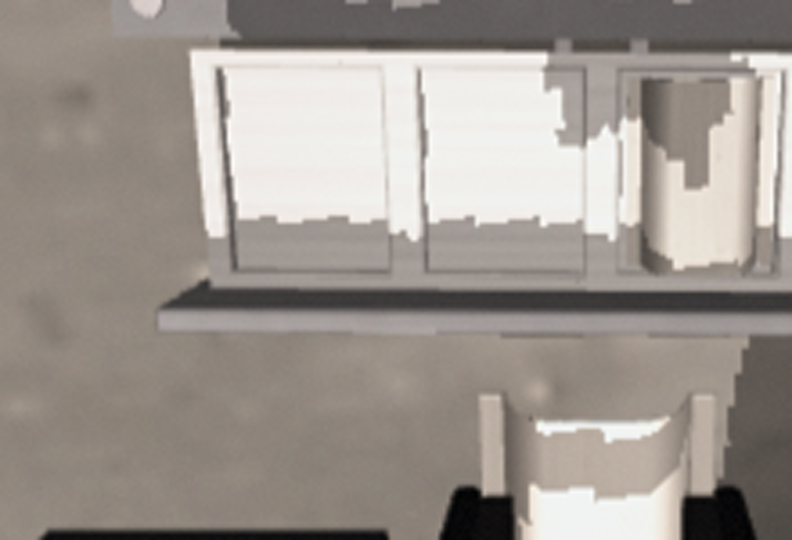

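```bash
python3 - <<'E'
from h import *
np.set_printoptions(precision=2,suppress=True)
s=arm.state(); c=arm.capture('wrist'); print(s['tcp_pos'],s['tcp_rot'])
f=lambda L:[(110+x/3.6,110+y/3.6) for x,y in L]
rect(c,s,f([(417,67),(588,67),(586,272),(422,272)]),18)
z=s['tcp_pos'][2]-5.9+1
P=[atz(c,p,z,s) for p in f([(479,393),(716,393)])]; d=P[0]-P[1]; y=-np.arctan2(d[0],d[1]); m=(P[0]+P[1])/2
print(P,y,m[:2]-23*np.array([np.cos(y),np.sin(y)]))
E
```

```text
[460.46 181.48 135.74] [ 3.14 -0.   -0.07]
ctr [505.7 201.5] edges [40.6 49.5 40.9 49.5] yaw -0.08
[array([484.4 , 198.23, 130.84]), array([482.04, 161.84, 130.84])] -0.06476003436647207 [460.26 181.52]
```

Target for nest 3 is (505.5, 201.6), which agrees with the spacing from nests 1 and 2.

>>> apply_moves(series="21 10 -15 0 0 0;22 10 -25 0 0 0;0 0 -20 0 0 0;0 0 0 0 0 0;0 0 0 0 0 0")

```text
clock: 37.58
tcp_pos: [508.2, 196.1, 75.4]
tcp_rot: [3.141, -0.007, -0.076]
contact_force: [0.3, -0.2, 0.1]
gripper_width: 25.5
```

>>> apply_moves(series="-3 5.5 -5 0 0.006 0.009;0 0 -12 0 0 0;0 0 -12 0 0 0;0 0 0 0 0 0")

```text
clock: 38.08
tcp_pos: [505.7, 201.8, 46.3]
tcp_rot: [-3.142, -0.003, -0.067]
contact_force: [0.3, 0.0, 0.5]
gripper_width: 25.4
```

```bash
python3 - <<'E'
from h import *
s=arm.state(); c=arm.capture('wrist'); save(c,'w27.png',(200,150,360,270),5); print(s['tcp_pos'],s['tcp_rot'],s['contact_force'])
E
```

```text
[505.70113781 201.81953038  46.32463769] [-3.14153299e+00 -3.08938810e-03 -6.67065141e-02] [0.29557019 0.00845716 0.47285764]
```

View pics/w27.png

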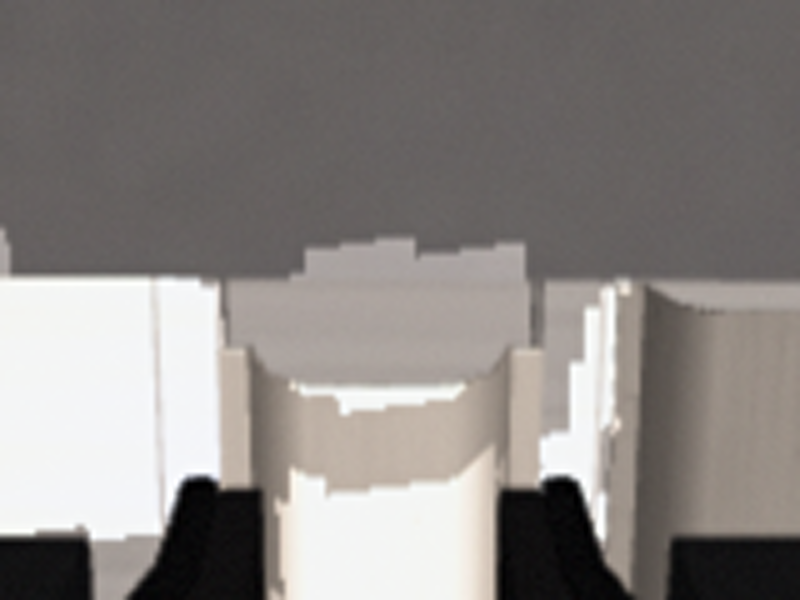

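Centred, with the rim at 222–540 and the shell at 219–543. Descending.

>>> apply_moves(series="-0.4 -0.2 -8 0 0 0;0 0 -8 0 0 0;0 0 0 0 0 0")

```text
clock: 38.5
tcp_pos: [506.0, 201.8, 30.1]
tcp_rot: [-3.141, -0.004, -0.067]
contact_force: [-0.7, 0.4, 0.0]
gripper_width: 25.5
```

>>> apply_moves(series="-0.8 -0.2 -3.5 0 0.003 0;0 0 -5 0 0 0;0 0 0 0 0 0")

```text
clock: 38.88
tcp_pos: [505.3, 201.6, 21.2]
tcp_rot: [-3.141, -0.002, -0.067]
contact_force: [-0.3, -0.7, -0.3]
gripper_width: 25.5
```

>>> apply_moves(series="0 0 -1.3 0 0 0;0 0 0 0 0 0")

```text
clock: 39.12
tcp_pos: [505.5, 201.7, 20.0]
tcp_rot: [-3.141, -0.002, -0.067]
contact_force: [0.1, 0.5, -0.7]
gripper_width: 25.8
```

>>> apply_moves(series="0 0 0 0 0 0;0 0 0 0 0 0;0 0 0 0 0 0;0 0 0 0 0 0", fingers=0.22)

```text
clock: 39.62
tcp_pos: [506.0, 201.8, 20.5]
tcp_rot: [-3.141, -0.003, -0.067]
contact_force: [0.4, -0.5, 0.3]
gripper_width: 33.9
```

>>> apply_moves(series="0 0 15 0 0 0;0 0 35 0 0 0;-10 0 45 0 0 0;-20 -20 20 0 0 0;-10 -20 0 0 0 0;0 0 0 0 0 0")

```text
clock: 40.38
tcp_pos: [466.0, 161.3, 144.9]
tcp_rot: [-3.14, -0.008, -0.066]
contact_force: [0.1, 0.5, 0.1]
gripper_width: 34.1
```

```bash
python3 - <<'E'
from h import *
s=arm.state(); c=arm.capture('wrist'); print(s['clock'],s['tcp_pos'],s['tcp_rot'],s['contact_force']);save(c,'w28a.png',(130,80,350,230),3.6)
c=arm.capture('side'); save(c,'s28.png',(200,120,310,230),5.4)
E
```

```text
40.375 [466.00835353 161.2506976  144.89561311] [-3.13966935 -0.00844179 -0.0661805 ] [0.12450867 0.51565101 0.0787661 ]
```

View pics/w28a.png

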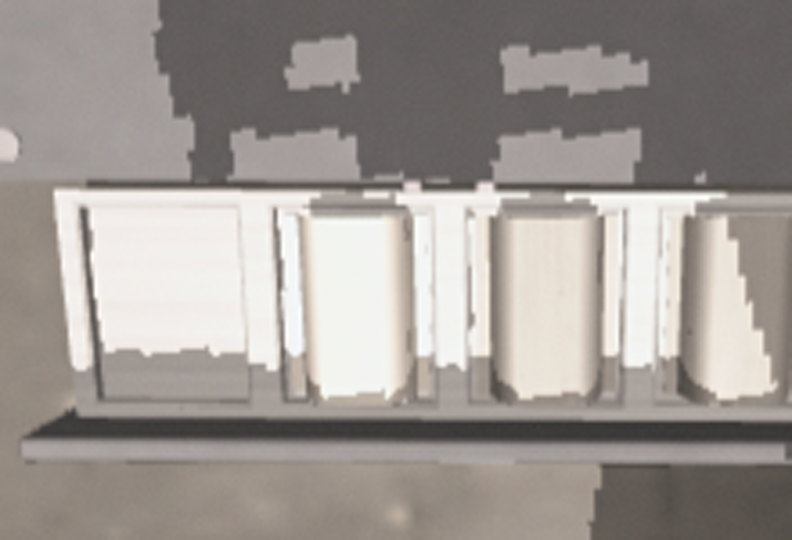

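View pics/s28.png

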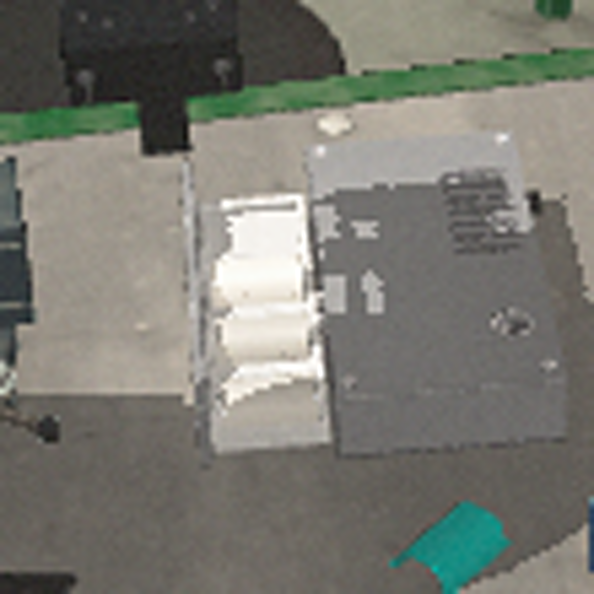

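>>> apply_moves(series="20 20 -20 0 0.005 0;20 20 -30 0 0.003 0;0 0 -30 0 0 0;0 0 -10 0 0 0;0 0 0 0 0 0;0 0 0 0 0 0", fingers=1)

```text
clock: 41.22
tcp_pos: [510.3, 206.7, 53.4]
tcp_rot: [-3.138, -0.003, -0.064]
contact_force: [-0.1, -0.6, -0.5]
gripper_width: 0.5
```

>>> apply_moves(series="-4.8 -5 -10 -0.003 0.003 0;0 0 -10 0 0 0;0 0 -3 0 0 0;0 0 0 0 0 0")

```text
clock: 41.72
tcp_pos: [506.5, 201.3, 31.2]
tcp_rot: [-3.14, -0.003, -0.065]
contact_force: [-0.2, -0.3, 0.9]
gripper_width: 0.8
```

>>> apply_moves(series="-0.5 0 -1.5 0 0 0;0 0 -1.5 0 0 0;0 0 -1 0 0 0;0 0 0 0 0 0")

```text
clock: 42.22
tcp_pos: [506.4, 201.5, 27.4]
tcp_rot: [-3.14, -0.004, -0.065]
contact_force: [0.6, 0.0, 0.2]
gripper_width: 0.2
```

>>> apply_moves(series="0 0 -1.5 0 0 0;0 0 -1 0 0 0;0 0 0 0 0 0")

```text
clock: 42.6
tcp_pos: [507.3, 201.6, 27.1]
tcp_rot: [-3.14, -0.005, -0.065]
contact_force: [-0.3, 0.0, 0.2]
gripper_width: 0.4
```

>>> apply_moves(series="0 0 15 0 0 0;-2.5 -24 5 0 0.004 0;-2.5 -24 0 0 0 0;0 0 -5 0 0 0;0 0 0 0 0 0")

```text
clock: 43.22
tcp_pos: [503.8, 153.5, 46.0]
tcp_rot: [-3.139, -0.005, -0.064]
contact_force: [-0.5, -0.9, 0.4]
gripper_width: 0.3
```

>>> apply_moves(series="-1.5 0 -8 0 0.004 0;0 0 -7 0 0 0;0 0 -2 0 0 0;0 0 -2 0 0 0;0 0 0 0 0 0")

```text
clock: 43.85
tcp_pos: [503.2, 155.3, 27.0]
tcp_rot: [-3.139, -0.002, -0.062]
contact_force: [0.1, 0.1, 0.1]
gripper_width: 0.7
```

>>> apply_moves(series="-0.5 0 -1 0 0 0;0 0 -1 0 0 0;0 0 0 0 0 0")

```text
clock: 44.22
tcp_pos: [503.6, 155.4, 26.9]
tcp_rot: [-3.139, -0.003, -0.062]
contact_force: [-0.1, 0.3, 0.3]
gripper_width: 0.5
```

>>> apply_moves(series="0 0 15 0 0 0;-1.5 -24 5 0 0.004 0;-1.5 -24 0 0 0 0;-0.5 0 -10 0 0 0;0 0 -7 0 0 0;0 0 0 0 0 0")

```text
clock: 44.98
tcp_pos: [500.7, 107.8, 32.0]
tcp_rot: [-3.139, -0.001, -0.061]
contact_force: [-0.5, -0.1, 0.3]
gripper_width: 0.6
```

>>> apply_moves(series="-1.5 -2.5 -2 0 0 0;0 0 -2 0 0 0;0 0 -2 0 0 0;0 0 0 0 0 0")

```text
clock: 45.48
tcp_pos: [500.0, 106.3, 27.0]
tcp_rot: [-3.139, -0.002, -0.059]
contact_force: [0.6, -0.0, 1.1]
gripper_width: 0.2
```

>>> apply_moves(series="0 0 20 0 0 0;-20 0 40 0 0 0;-40 20 50 0 0 0;-40 24 30 0 0 0;0 0 0 0 0 0;0 0 0 0 0 0")

```text
clock: 46.22
tcp_pos: [400.0, 150.1, 167.0]
tcp_rot: [-3.137, -0.003, -0.059]
contact_force: [0.3, 0.5, -0.8]
gripper_width: 0.1
```

```bash
python3 - <<'E'
from h import *
s=arm.state(); c=arm.capture('wrist'); print(s['clock'],s['tcp_pos'],s['tcp_rot'],s['contact_force'],s['joint_positions']);save(c,'w29.png')
E
```

```text
46.225 [400.03999709 150.08718901 166.97459771] [-3.13731753e+00 -3.12190796e-03 -5.94726518e-02] [ 0.27807936  0.4856806  -0.76895056] [ 0.1711014  -0.22855674  2.08061344  0.00359376  1.28552139  1.80035927]
```

View pics/w29.png

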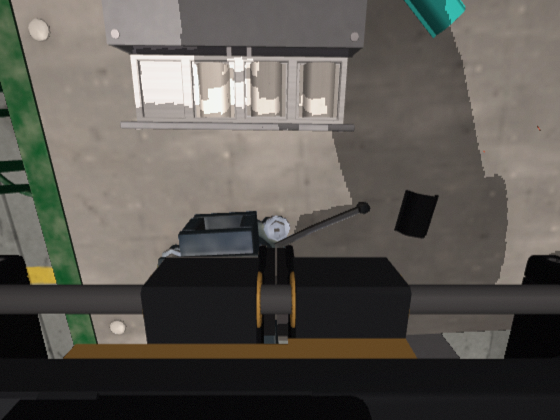

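```bash
python3 - <<'E'
from h import *
np.set_printoptions(precision=1,suppress=True)
s=arm.state(); c=arm.capture('wrist')
for z in (40,80,120): print(z,[atz(c,p,z,s) for p in [(258,213),(185,222),(363,207),(277,216)]])
print([atz(c,p,41,s) for p in [(122,124),(353,126),(240,125)]])
c=arm.capture('side'); save(c,'s30.png',(90,100,340,300),3.1)
t=arm.capture('top'); save(t,'t30.png',(130,120,450,350),2.4)
E
```

```text
40 [array([391.7, 168.1,  40. ]), array([386.7, 238.7,  40. ]), array([391.9,  68.8,  40. ]), array([387.7, 150.3,  40. ])]
80 [array([403.3, 164.9,  80. ]), array([399. , 225.8,  80. ]), array([403.4,  79.3,  80. ]), array([399.8, 149.5,  80. ])]
120 [array([414.8, 161.8, 120. ]), array([411.3, 212.9, 120. ]), array([415. ,  89.8, 120. ]), array([411.9, 148.8, 120. ])]
[array([480. , 281.2,  41. ]), array([466.4,  79.1,  41. ]), array([473.1, 177.8,  41. ])]
```

View pics/s30.png

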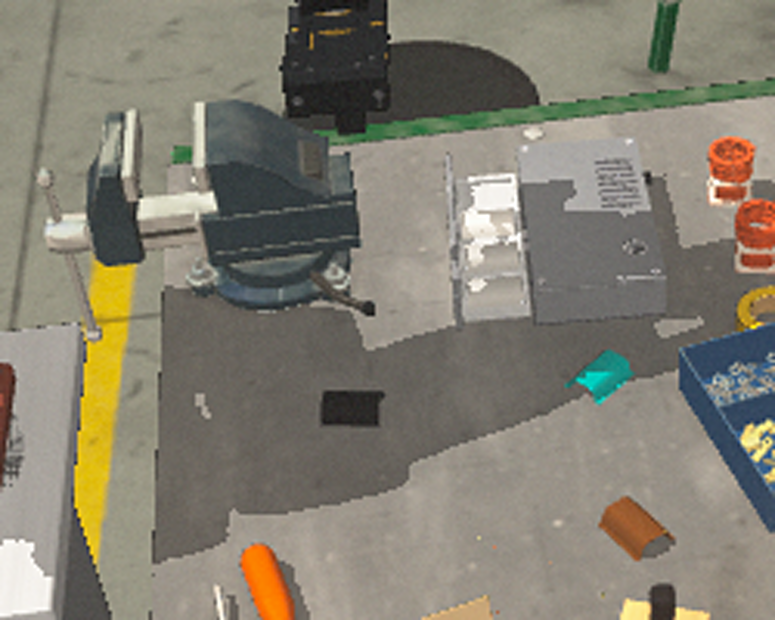

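View pics/t30.png

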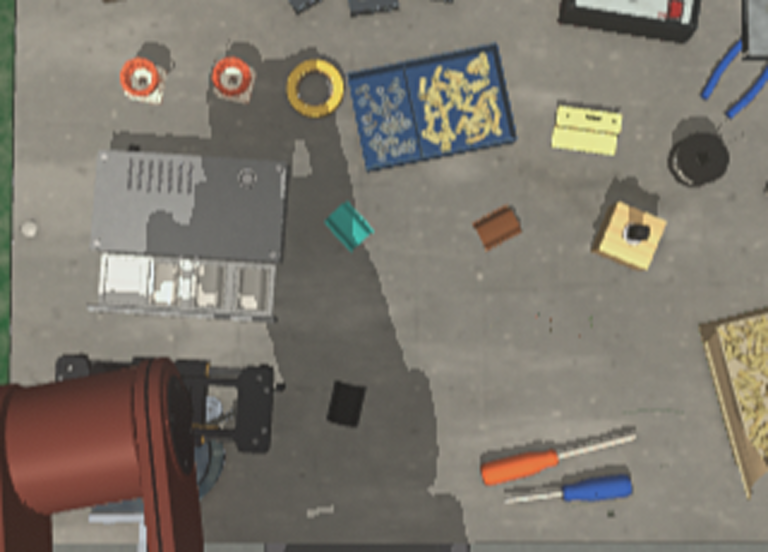

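>>> apply_moves(series="27 14 0 -0.003 0.003 0;27 14 -20 0 0 0;0 0 -30 0 0 0;0 0 0 0 0 0;0 0 0 0 0 0")

```text
clock: 47.05
tcp_pos: [456.1, 176.0, 111.3]
tcp_rot: [3.14, 0.009, -0.065]
contact_force: [0.2, 0.4, 0.4]
gripper_width: 0.6
```

>>> apply_moves(series="-2 0 -15 0 -0.009 0;-1 0 -20 0 0 0;0 0 -5 0 0 0;0 0 0 0 0 0")

```text
clock: 47.55
tcp_pos: [456.2, 175.9, 75.3]
tcp_rot: [-3.141, -0.007, -0.067]
contact_force: [0.1, -0.6, 0.3]
gripper_width: 0.5
```

```bash
python3 - <<'E'
from h import *
s=arm.state(); c=arm.capture('wrist'); print(s['clock'],s['tcp_pos'],s['tcp_rot'],s['contact_force']);save(c,'w31.png')
c=arm.capture('side'); save(c,'s31.png',(90,80,340,280),3.1)
E
```

```text
47.55 [456.23798051 175.92765218  75.3473068 ] [-3.14079329 -0.00720381 -0.06664023] [ 0.14809947 -0.55453217  0.30100498]
```

View pics/w31.png

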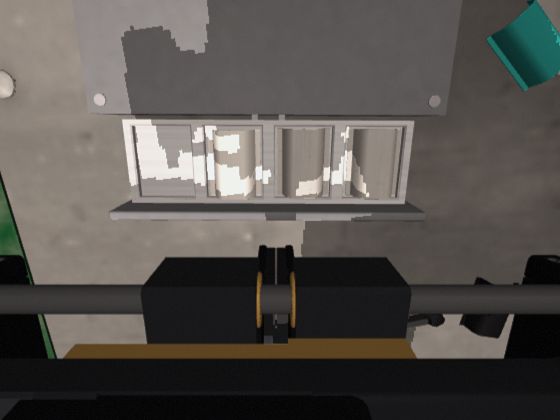

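View pics/s31.png

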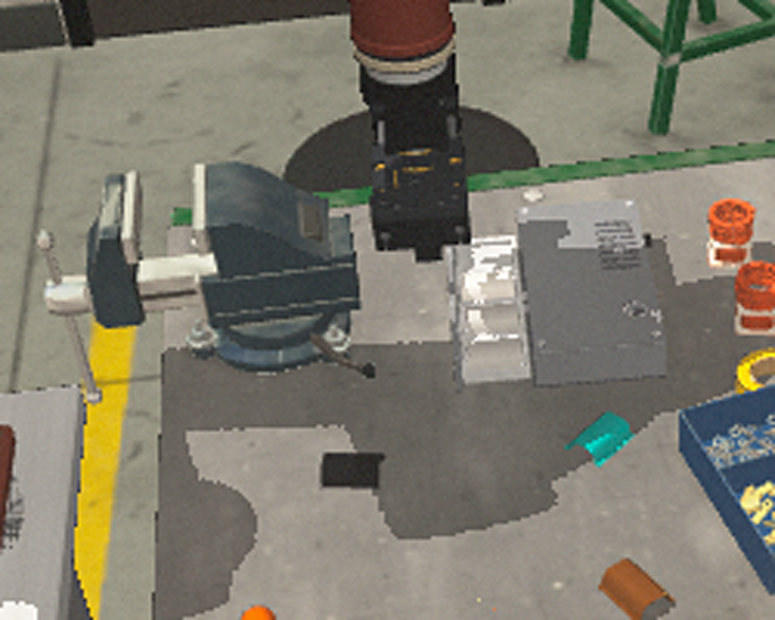

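>>> apply_moves(series="-2 0 -15 0 0.006 0;-1 0 -15 0 0 0;-1 0 -15 0 0 0;0 0 -5 0 0 0;0 0 0 0 0 0")

```text
clock: 48.28
tcp_pos: [451.9, 176.0, 22.2]
tcp_rot: [-3.141, -0.001, -0.067]
contact_force: [-0.3, -0.3, -0.5]
gripper_width: 0.2
```

>>> apply_moves(series="8 -0.5 0 0 0 0;8 -0.5 0 0 0 0;8 -0.5 0 0 0 0;8 -0.5 0 0 0 0;8 -0.5 0 0 0 0;8 -0.5 0 0 0 0;0 0 0 0 0 0")

```text
clock: 49.15
tcp_pos: [499.7, 172.6, 22.2]
tcp_rot: [3.141, 0.008, -0.067]
contact_force: [-3.2, -0.4, 2.1]
gripper_width: 0.6
```

Contact at about 4 N, the spring force. I'll keep pushing.

>>> apply_moves(series="7 -0.4 0 0 -0.004 0;7 -0.4 0 0 0 0;5 -0.3 0 0 0 0;0 0 0 0 0 0")

```text
clock: 49.65
tcp_pos: [514.7, 171.6, 22.0]
tcp_rot: [3.139, 0.015, -0.066]
contact_force: [-2.0, 0.4, 0.5]
gripper_width: 0.8
```

```bash
python3 - <<'E'
from h import *
s=arm.state(); c=arm.capture('wrist'); print(s['clock'],s['tcp_pos'],s['tcp_rot'],s['contact_force']);save(c,'w32.png')
c=arm.capture('side'); save(c,'s32.png',(190,110,330,220),5)
E
```

```text
49.65 [514.65320217 171.58311147  22.03442381] [ 3.13942362  0.01460159 -0.06632756] [-2.03910664  0.41773596  0.48382641]
```

View pics/w32.png

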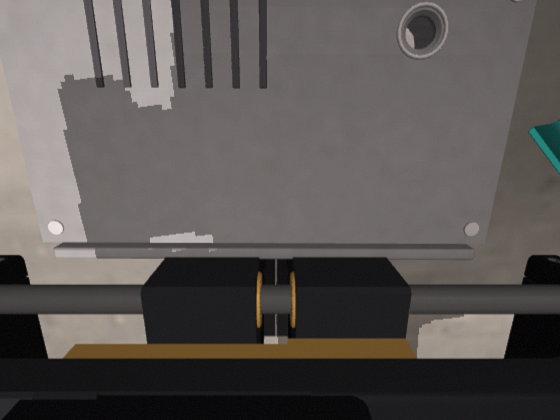

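View pics/s32.png

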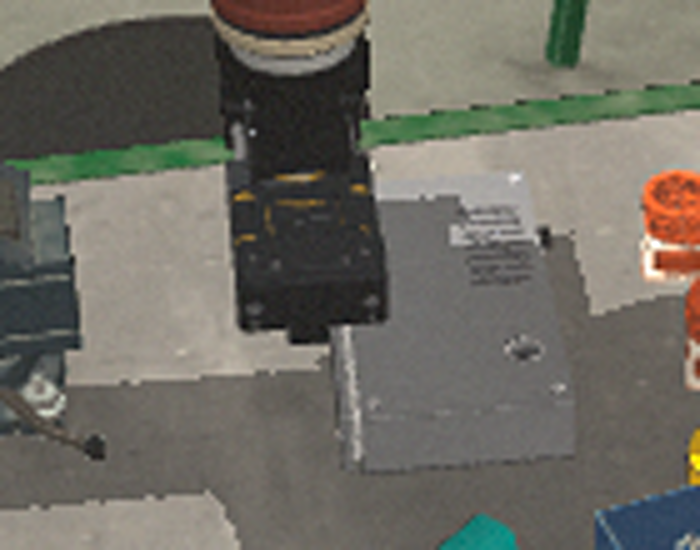

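Roughly 8 mm are left. I'll continue in small steps and watch the force.

>>> apply_moves(series="5 -0.3 0 0 -0.008 0;4 -0.2 0 0 -0.004 0;0 0 0 0 0 0")

```text
clock: 50.12
tcp_pos: [522.1, 171.0, 21.9]
tcp_rot: [3.14, 0.005, -0.066]
contact_force: [-4.3, 0.4, 2.9]
gripper_width: 0.5
```

>>> apply_moves(series="4 -0.2 0 0 -0.004 0;0 0 0 0 0 0")

```text
clock: 50.38
tcp_pos: [523.8, 170.9, 21.6]
tcp_rot: [3.139, 0.006, -0.066]
contact_force: [-4.9, 0.0, 2.4]
gripper_width: 0.5
```

>>> apply_moves(series="4 -0.2 0 0 -0.004 0;4 -0.2 0 0 0 0")

```text
clock: 50.62
tcp_pos: [524.1, 170.9, 20.8]
tcp_rot: [3.138, 0.019, -0.066]
contact_force: [-20.2, 0.0, 14.4]
gripper_width: 0.5
```

>>> apply_moves(series="4 -0.2 0 0 0 0;4 -0.2 0 0 0 0")

```text
clock: 50.88
tcp_pos: [523.9, 171.0, 20.0]
tcp_rot: [3.136, 0.036, -0.065]
contact_force: [-18.2, -0.3, 12.4]
gripper_width: 0.0
```

>>> apply_moves(series="-3 0 0 0 -0.03 0;0 0 0 0 0 0")

```text
clock: 51.12
tcp_pos: [519.2, 171.4, 19.6]
tcp_rot: [3.138, 0.008, -0.065]
contact_force: [-5.4, -0.5, 0.6]
gripper_width: 0.8
```

>>> apply_moves(series="-12 0.5 0 0 0 0;-20 0.8 0 0 0 0;-20 1 0 0 0 0;0 0 0 0 0 0")

```text
clock: 51.62
tcp_pos: [468.8, 174.0, 21.1]
tcp_rot: [3.14, -0.002, -0.065]
contact_force: [0.7, -0.1, 0.7]
gripper_width: 0.4
```

```bash
python3 - <<'E'
from h import *
s=arm.state(); c=arm.capture('wrist'); print(s['clock'],s['tcp_pos'],s['tcp_rot'],s['contact_force']);save(c,'w33.png')
c=arm.capture('side'); save(c,'s33.png',(190,110,330,220),5)
E
```

```text
51.625 [468.75538931 173.97785787  21.09969264] [ 3.13953792e+00 -1.85359300e-03 -6.45534700e-02] [ 0.67364861 -0.12776217  0.67789162]
```

View pics/w33.png

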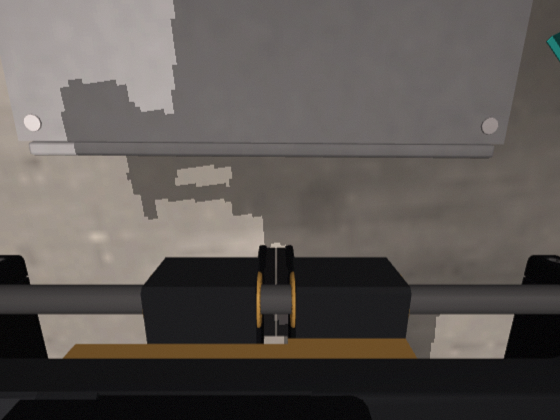

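View pics/s33.png

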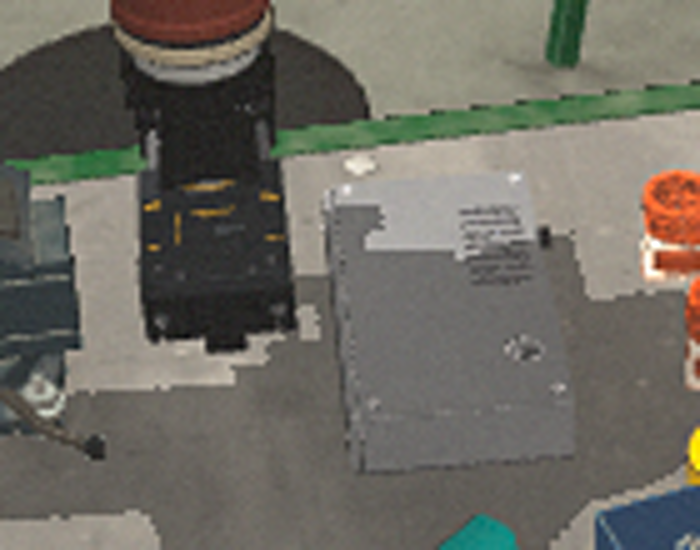

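The tray stayed home when the fingers drew back. I'll retreat upward and do the final checks.

>>> apply_moves(series="0 0 30 0 0 0;0 0 45 0 0 0;0 0 45 0 0 0;-10 -45 45 0 0 0;-10 -50 20 0 0 0;0 -50 0 0 0 0;0 -50 0 0 0 0;0 -50 0 0 0 0;0 0 0 0 0 0;0 0 0 0 0 0")

```text
clock: 52.98
tcp_pos: [460.5, -79.7, 218.0]
tcp_rot: [3.136, -0.026, -0.067]
contact_force: [0.2, -0.4, 0.6]
gripper_width: 0.0
```

```bash
python3 - <<'E'
from h import *
s=arm.state(); c=arm.capture('wrist'); print(s['clock'],s['tcp_pos'],s['contact_force']);save(c,'w34.png')
c=arm.capture('top'); save(c,'t34.png',(130,120,450,350),2.4); save(c,'t34b.png',(160,170,260,240),8)
c=arm.capture('side'); save(c,'s34.png',(100,100,400,345),2.6)
E
```

```text
52.975 [460.52384632 -79.69098483 218.01883506] [ 0.22366463 -0.39266994  0.61800196]
```

View pics/t34b.png

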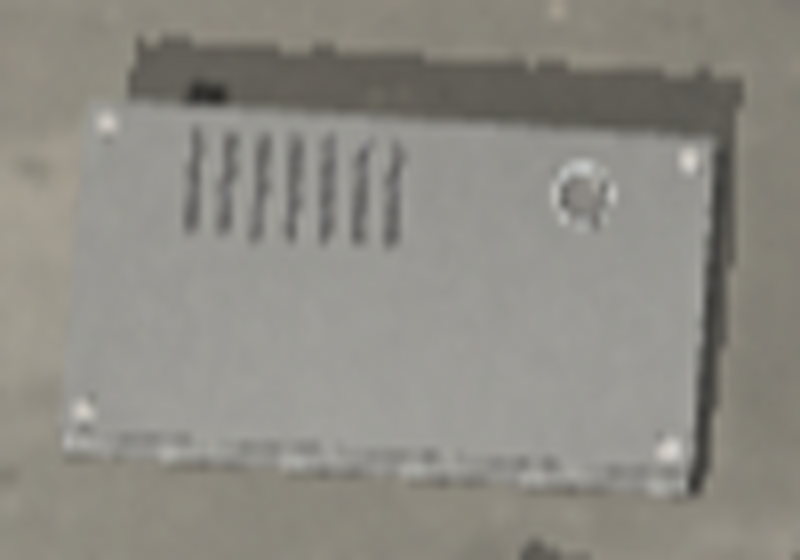

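View pics/t34.png

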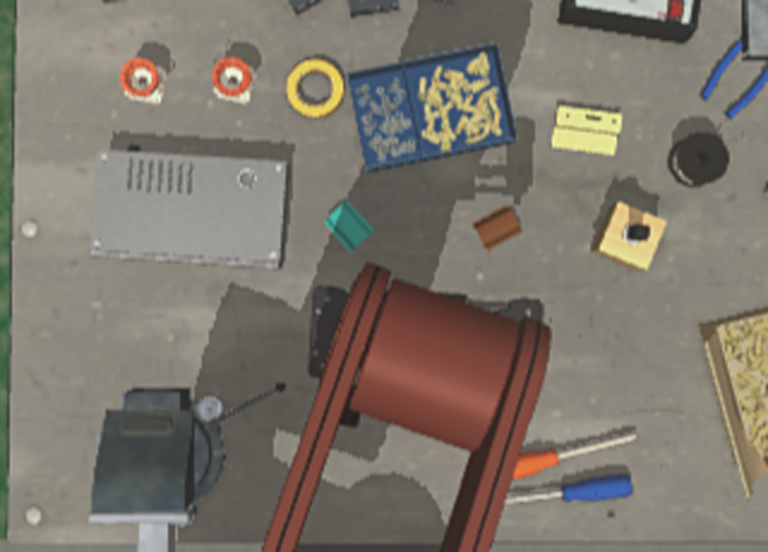

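View pics/s34.png

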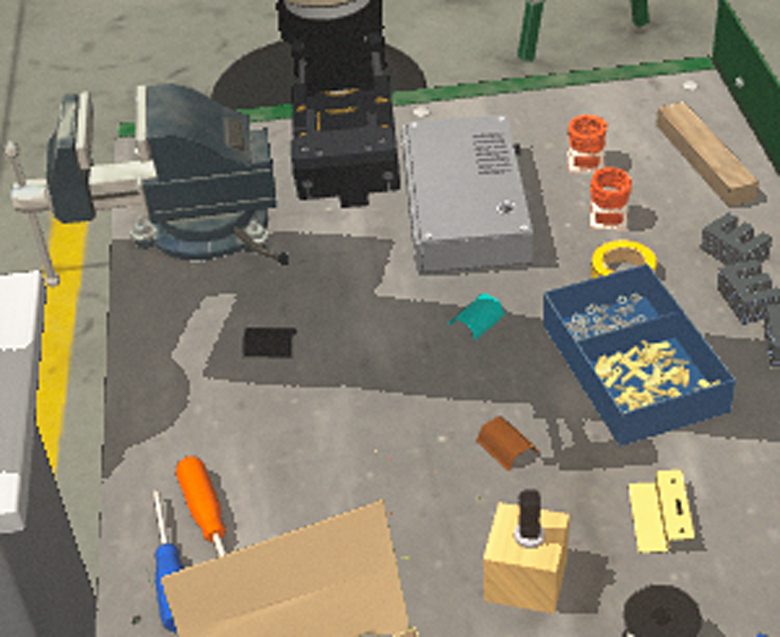

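```bash
python3 -c "
from bench import arm
print(arm.sign_off())"
```

```text
the job is handed in; nothing more can be done
None
```

I finished the job and handed it in after about 53 s of the 210 s allowed. The hand-in gives no verdict, so what follows rests on my own checks.

- **Pin:** I pushed it through the lid hole until the tray sprang out, then put it back in its stand. In the last pictures it stands upright, and its collar looks seated on the block.
- **Shells:** Three aluminium shells were present. I found no fourth on the bench, and left the black, brown and turquoise look-alikes alone. The three went into nests 1, 2 and 3, crown up, and none needed shuffling. Before closing the tray I touched each crown with closed fingers. All three stopped at about 27 mm above the bench; fully seated would be 26 mm, and resting on the nest rim about 31 mm.
- **Tray:** I pushed it in to a firm stop at about 20 N along the push. It stayed home when the fingers backed off, and the box front in the last top picture looks the same as at the start.
- **Bystanders:** In the last pictures the coils, tape roll and bracket look unmoved, and the arm is clear of everything.

**Limits of these checks:** the shells can't be seen with the tray closed, so I checked them only before closing. While probing crowns the force reading stayed near zero, so seating rests on where the fingers stopped, not on the force.

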